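# Load converter modules and run the hold-to-run test

## Robot

A 6-joint arm with a two-finger parallel gripper is mounted at the origin on the work surface. World frame = base frame: x ahead of the robot, y to its left, z up, the work surface at z = 0. Lengths are in m, angles in rad, forces in N, time in s.
With the tool pointing down it reaches from about 0.35 to 0.85 m from the base axis. Payload 8.1 kg.
Tool frame: the origin (TCP) lies at the very end of the fingers, on their centre line; the grasp point (between the pads) lies 19 mm behind it; z points along the fingers, y is the direction in which the jaws open and shut (so a half turn about z gives the same grasp; the last joint's range is limited). The gripper opens to 93 mm and grips with 3 to 60 N. Pads are 15 mm wide; open, the fingers measure 128 mm over their backs; the gripper's body (75 mm by 188 mm) begins 65 mm behind the grasp point.
Start: joints at [1.074, 0.13, 1.488, -0, 1.523, -0.085], TCP at [0.24, 0.55, 0.219] pointing down, gripper open.
Joint ranges: [-2.96, 2.96], [-0.89, 2.26], [0.02, 2.5], [-1.34, 4.48], [0, 2.73], [-2.66, 2.66]. Speed limits (rad/s): [2.39, 2.39, 2.79, 3.14, 3.14, 3.14].

## Interface

Orientations are given as a rotation vector (axis times angle).
In Python, from plant import read_state, read_camera, close_job gives the robot as it stands.
- The arm moves only by the tool jog_arm, never from a script. Its argument "motion" is one flat list of numbers, 7 for each row, row after row: the opening, from 0 (shut) to 1 (fully open), then the shift along the tool's x, y, z scaled (see below), then the turn, a rotation vector about the tool's x, y, z scaled (see below). A call has 1 to 8 rows; each row is the pose to reach, as a shift and turn from the pose measured when the call began, along the tool's axes at that moment; what a row does not reach only later rows make up. The controller multiplies each number of a shift by 0.5 m and each number of a turn by 90 degrees. A row lasts 1/10 s, in which the tool goes at most 50 mm and 8.59 degrees, less where a joint would pass 70% of its speed; a pose out of reach is approached as far as the arm can. A call with a number of a shift or a turn outside -1 to 1 is refused whole. A call with a gripper value outside its range is refused whole. The fingers move at their own pace and stop on an object; "grip_force" is the grip in N (left out, the last holds). Time passes only in rows, so rows that repeat a pose let the fingers close. It gives the time, the measured TCP pose, the force and the opening at its end, in the units of the state.
- read_state(): the state, without advancing time (a new reading comes with each control period).
- read_camera(name): name is "scene" or "top" or "wrist"; returns a dict with "frame" (420x560x3 uint8, red, green, blue), "vertical_fov" (degrees; the focal length in pixels is half the picture's height over the tangent of half this angle, whatever the lens; pixels are square), "cx", "cy" (the principal point, pixels), "world_from_camera" (4x4, takes a point from camera to world coordinates); the wrist camera has in their place "hand_eye" (4x4, takes a point from camera to tool coordinates, whose origin is the TCP and whose axes are the flange's). Camera axes: x right, y down, z forward; pixel columns grow to the right and rows downward; lengths in m; the calibration is good to about 2 mm. A picture is of the moment at which its call begins: read the wrist's pose just before it. There is no depth.
- close_job(): hands the job in, once; it reports no verdict.
The state is a dict: "t": time; "q": joint angles; "dq": joint speeds; "joint_torque": joint torques, N m; "tool_pos": TCP position; "orientation": TCP orientation; "force": force on the tool from outside, world axes, zero at the start; "wrist_torque": the same for the moment, N m; "opening": finger opening in m.
Only numpy, scipy, OpenCV 4.12 (cv2) and the standard library are available. Lean on these libraries where they do the work, as an engineer would, in place of code of your own. Each camera call takes 0.05 s, during which the arm holds its last target.

## Task

Stand every converter module from the dark mat upright in its own slot of the orange-handled tray, brass plug end towards the tester, then slide the loaded tray fully home in the yellow-mouthed dock. Turn the black reset knob on the light console back to its red zero stop. With all that done, tilt the spring-centred stick well over towards the green mark (never towards the red one), hold it there for about four seconds, and let it spring back to centre; leave the mug, the screwdriver and the can alone.

Things in the scene. Friction and masses are not known exactly. Their poses are not given: they have to be found in the camera images.
- tray: Loose grey tray, 0.4 kg, in front of the dock. Origin: centre of its underside; +x enters the dock first. Floor plate 126 (x) by 216 (y) by 6 mm thick. Four slots, centres at x = 0, y = -69, -23, 23, 69 mm, each 110 (x) by 42 mm (y) inside, wall tops 24 mm above the underside. 14 mm of bare plate on either side runs in the dock's grooves. Takes 3 to 9 N to slide, loaded.
- tray_handle (a point): Point at which to grip the tray's orange upright fin handle from above: tray x = -88 mm, y = 0, 38 mm above the underside. The fin is 12 mm thick (y), spans tray x = -109 to -63 mm, and its top is 56 mm above the underside.
- dock: Fixed dock of the tester, open to its -x and above, dark housing 110 mm high at +x. Origin: where the tray's origin is when fully home (axes parallel; the tray slides along +x until it stops). Grooves from x = -63 to 67 mm, 224 mm apart (4 mm play a side), lips 13 mm above the bench, tops 30 mm. Yellow guides flare the mouth to 280 mm at x = -111 mm.
- module0: Converter module, one of 2 to 4 alike, 0.13 kg (may be absent). Black body on an aluminium base, 96 (x) by 34 (y) by 35 mm high; grey grip fin in the middle of its top, 40 (x) by 14 mm (y), 35 to 70 mm above the underside. Origin: centre of its underside, z up; brass plug end at +x. Seated in a slot, its underside is 6 mm above the tray's.
- module1: Converter module, one of 2 to 4 alike, 0.13 kg (may be absent). Black body on an aluminium base, 96 (x) by 34 (y) by 35 mm high; grey grip fin in the middle of its top, 40 (x) by 14 mm (y), 35 to 70 mm above the underside. Origin: centre of its underside, z up; brass plug end at +x. Seated in a slot, its underside is 6 mm above the tray's.
- module2: Converter module, one of 2 to 4 alike, 0.13 kg (may be absent). Black body on an aluminium base, 96 (x) by 34 (y) by 35 mm high; grey grip fin in the middle of its top, 40 (x) by 14 mm (y), 35 to 70 mm above the underside. Origin: centre of its underside, z up; brass plug end at +x. Seated in a slot, its underside is 6 mm above the tray's.
- module3: Converter module, one of 2 to 4 alike, 0.13 kg (may be absent). Black body on an aluminium base, 96 (x) by 34 (y) by 35 mm high; grey grip fin in the middle of its top, 40 (x) by 14 mm (y), 35 to 70 mm above the underside. Origin: centre of its underside, z up; brass plug end at +x. Seated in a slot, its underside is 6 mm above the tray's.
- module0_plug (a point): Plug at the +x end of module0, 48 mm from its middle, 22 mm above its underside.
- module1_plug (a point): Plug at the +x end of module1, 48 mm from its middle, 22 mm above its underside.
- module2_plug (a point): Plug at the +x end of module2, 48 mm from its middle, 22 mm above its underside.
- module3_plug (a point): Plug at the +x end of module3, 48 mm from its middle, 22 mm above its underside.
- mat: Dark blue-grey flat mat, 270 x 210 mm, 1 mm thin and harmless, on which the modules stand; left or right of the tray. Origin: its centre.
- console: Fixed light box, 250 mm (x) by 130 mm (y) by 40 mm high, on the other side of the tray from the mat. Origin: centre of its underside. The reset knob stands at its x = -65 mm, the stick at x = +65 mm, both at y = 0.
- pointer (a joint): Angle of the reset knob (rad): 0 at the red zero stop, growing clockwise seen from above, up to 2.8; turn it counter-clockwise back to 0. It stays where it is left (friction 0.04 N m).
- pointer_grip (a point): Point on the vertical axis of the reset knob, at the height to grip. The grip is an upright black bar 50 mm long, 13 mm thick, from 52 to 82 mm above the bench, with a white line along one half; this point's x axis runs along the bar to the white end, and equals the console's x axis when the joint is 0.
- stick (a joint): Tilt of the stick (rad), 0 at centre, limits -0.5 and +0.5, about the console's x axis: positive tilts the ball towards the console's -y, negative towards its +y. A spring (0.8 N m/rad) returns it to centre; at 0.45 rad the ball needs about 4 to 5 N.
- stick_ball (a point): Centre of the black ball, 30 mm across, at the top of the 12 mm thick stick: 125 mm above the bench at centre and 85 mm above the stick's pivot (which is 40 mm above the bench).
- green_mark: Flat green plate 34 x 22 mm on the console, 48 mm to one side of the stick (console's +y or -y; it changes from start to start). Origin: centre of its underside. The stick counts as well over when the ball's centre is less than 25 mm from it horizontally (tilt above about 0.28 rad).
- red_mark: Flat red plate of the same size on the opposite side of the stick.
- mug: Blue mug, 90 mm high, bystander. Origin: centre of its underside.
- screwdriver: Screwdriver 180 mm long lying on the bench left of the tester, bystander. Origin: centre of its underside.
- can: Grey can, 60 mm wide, 130 mm high, bystander. Origin: centre of its underside.

How it is judged:
By the outcome, as a careful person would: the job done as asked, in the order asked, and still so for the second after the job is handed in, with the robot touching nothing.
Of module0, module1, module2, module3 only 2 to 4 are there at a start; the rules pass over those that are not, and their reading is None.
At some moment in a run one of module0, module1, module2, module3 may be knocked a few centimetres aside while the robot is not near it.
It also fails if it takes over 210 s, if anything falls off the work surface, if the arm or the gripper's body presses on something with over 40 N, if the wrist force passes 120 N, or if a joint passes its speed limit or range.

## Working session

There is one attempt and no reset: what is moved stays moved. The work goes in short steps, Python scripts to look and compute and a tool call to move; the robot and the scene stay as the last step left them, time stands still between calls to the robot, and variables do not carry over. Pictures are saved under pics/ and viewed, and the job is handed in when it is done.

Besides the shell and the picture viewer there is one more tool, called after "Call:" as name(argument=value, ...) on one line, values as JSON. jog_arm: Moves the arm, as the interface text tells. Its arguments: {"type":"object","properties":{"motion":{"type":"array","items":{"type":"number"}},"grip_force":{"type":"number"}},"required":["motion"]}

```bash
ls; mkdir -p pics
python3 - <<'E'
from plant import *
import cv2,json
s=read_state();print(s)
for n in("scene","top"):
    c=read_camera(n);cv2.imwrite(f"pics/{n}0.png",c["frame"][:,:,::-1]);print(n,c["vertical_fov"],c["cx"],c["cy"],c["world_from_camera"])
E
```

```text
pics
{'t': 0.0, 'q': array([ 1.07358830e+00,  1.31119680e-01,  1.48926997e+00,  2.85927722e-05,
        1.52301140e+00, -8.53944597e-02]), 'dq': array([-8.19304702e-05,  1.63241590e-04, -1.48864741e-03,  2.69576197e-04,
       -1.43053053e-03,  7.85753769e-04]), 'joint_torque': array([ 1.63900117e-03, -5.59848332e+01, -4.91760921e+01,  7.70837255e-02,
        3.49544815e-02, -1.97105064e-04]), 'tool_pos': array([0.23985807, 0.54935188, 0.21761735]), 'orientation': array([-6.42204048e-01, -3.07469285e+00,  2.70759811e-03]), 'force': array([0.15569476, 0.67139373, 0.1480047 ]), 'wrist_torque': array([-0.00156209, -0.01674935, -0.00065967]), 'opening': 0.09309880944049517}
scene 56.38509824707857 280.75818411163357 207.35151147770605 [[ 0.31652923  0.80345388 -0.50425302  1.05773682]
 [ 0.94855384 -0.27224425  0.16164369 -0.14748419]
 [-0.00740673 -0.52947609 -0.84829253  0.89741293]
 [ 0.          0.          0.          1.        ]]
top 43.594339449005545 282.71389365676976 206.23891089146733 [[-0.02226217 -0.99207295  0.12367563  0.41456822]
 [-0.99969907  0.0233649   0.00747291 -0.0115298 ]
 [-0.01030334 -0.12347205 -0.99229456  1.33066608]
 [ 0.          0.          0.          1.        ]]
```

View pics/scene0.png

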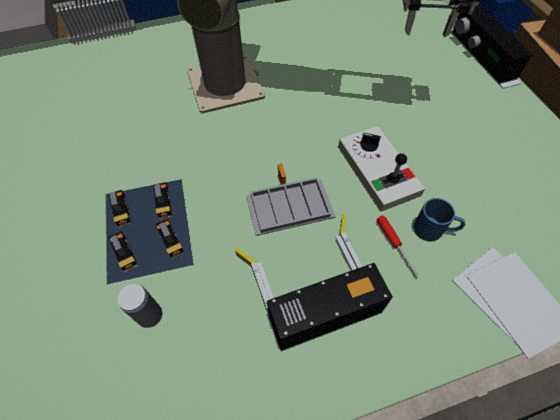

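View pics/top0.png

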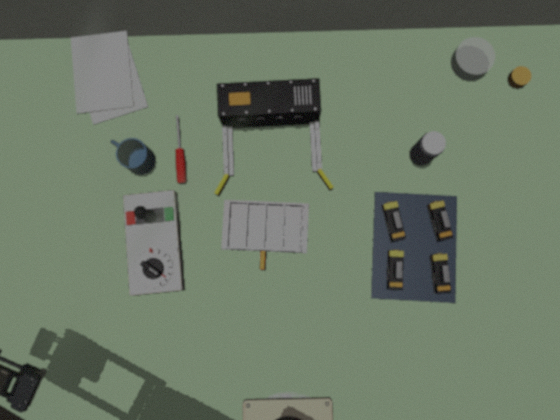

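Run:
```python
import cv2
t=cv2.imread("pics/top0.png")
cv2.imwrite("pics/t_mat.png",cv2.resize(t[185:305,365:465],None,fx=6,fy=5*1.0,interpolation=cv2.INTER_CUBIC) if 0 else cv2.resize(t[185:305,365:465],(500,600),interpolation=cv2.INTER_CUBIC))
cv2.imwrite("pics/t_tray.png",cv2.resize(t[160:280,210:340],(650,600),interpolation=cv2.INTER_CUBIC))
cv2.imwrite("pics/t_con.png",cv2.resize(t[185:305,105:205],(500,600),interpolation=cv2.INTER_CUBIC))
s=cv2.imread("pics/scene0.png")
cv2.imwrite("pics/s_mat.png",cv2.resize(s[175:285,95:205],(600,600),interpolation=cv2.INTER_CUBIC))
cv2.imwrite("pics/s_con.png",cv2.resize(s[115:215,330:430],(600,600),interpolation=cv2.INTER_CUBIC))
```

```text
(no output)
```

View pics/t_mat.png

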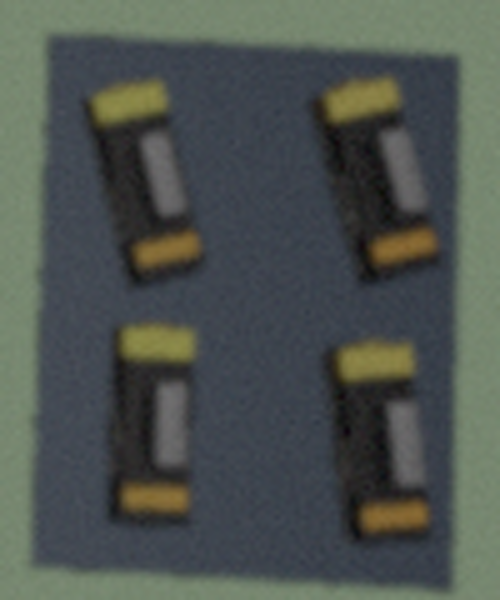

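View pics/t_tray.png

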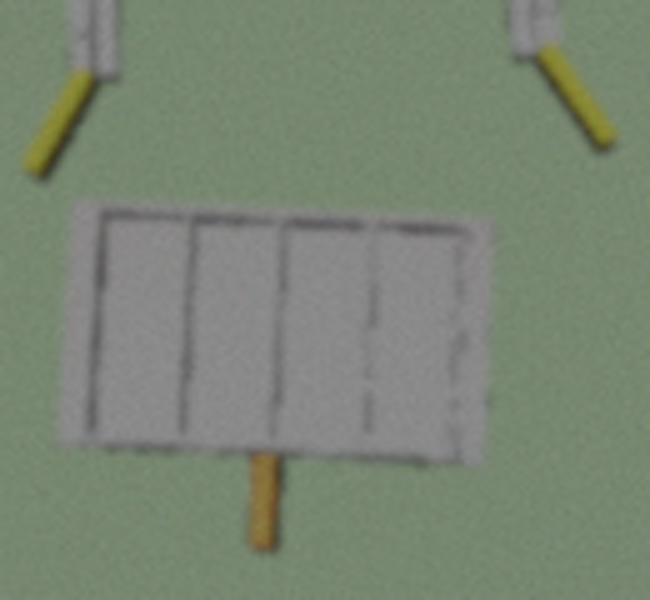

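View pics/t_con.png

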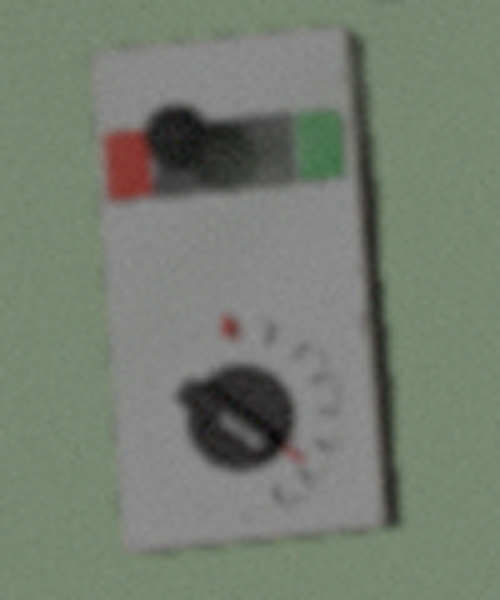

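View pics/s_mat.png

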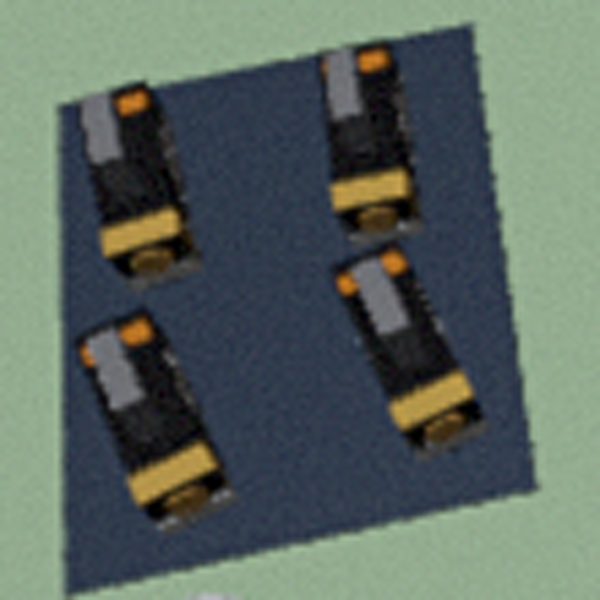

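View pics/s_con.png

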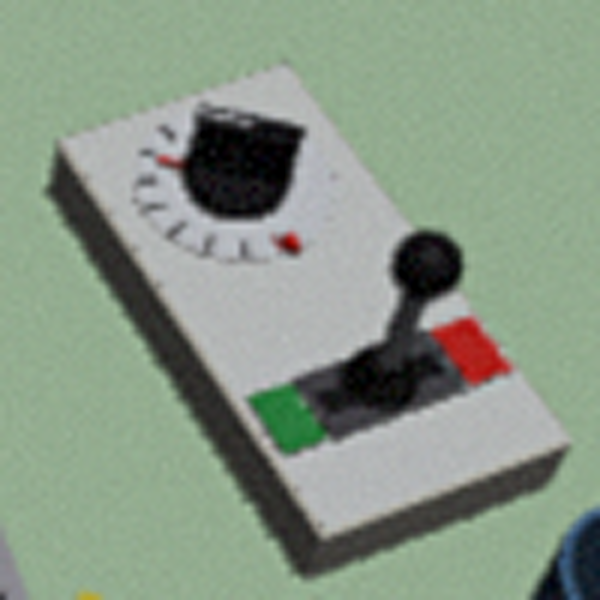

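```bash
cat > h.py <<'E'
import numpy as np,cv2,glob
from plant import *
from scipy.spatial.transform import Rotation as R
def grab(n,name=None):
    c=read_camera(n)
    if name: cv2.imwrite(f"pics/{name}.png",c["frame"][:,:,::-1])
    return c
def K(c):
    f=210/np.tan(np.radians(c["vertical_fov"])/2); return f,c["cx"],c["cy"]
def toplane(c,px,z,T=None):
    T=c["world_from_camera"] if T is None else T
    f,cx,cy=K(c); px=np.atleast_2d(np.array(px,float))
    d=np.c_[(px[:,0]-cx)/f,(px[:,1]-cy)/f,np.ones(len(px))]@T[:3,:3].T
    o=T[:3,3]; return o+d*((z-o[2])/d[:,2])[:,None]
def proj(c,P,T=None):
    T=c["world_from_camera"] if T is None else T
    f,cx,cy=K(c); p=(np.atleast_2d(P)-T[:3,3])@T[:3,:3]
    return np.c_[f*p[:,0]/p[:,2]+cx,f*p[:,1]/p[:,2]+cy]
def toolT():
    s=read_state();T=np.eye(4);T[:3,:3]=R.from_rotvec(s["orientation"]).as_matrix();T[:3,3]=s["tool_pos"];return T
def go(pos,yaw=None,T=None):
    """numbers for tool-down pose at pos with tool y axis at world yaw angle (mod pi, nearest)"""
    T=toolT() if T is None else T
    Rc=T[:3,:3]
    if yaw is None: yaw=np.arctan2(Rc[1,1],Rc[0,1])
    best=None
    for y in(yaw,yaw+np.pi):
        yt=np.array([np.cos(y),np.sin(y),0]);z=np.array([0,0,-1.]);M=np.c_[np.cross(yt,z),yt,z]
        rv=R.from_matrix(Rc.T@M).as_rotvec()
        if best is None or np.linalg.norm(rv)<np.linalg.norm(best):best=rv
    d=Rc.T@(np.array(pos)-T[:3,3])
    print("shift",np.round(d/.5,4),"turn",np.round(best/(np.pi/2),4),"rows>=",np.ceil(max(np.linalg.norm(d)/.05,np.degrees(np.linalg.norm(best))/8.59)))
def crop(img,x0,y0,w,h,s,name):
    cv2.imwrite(f"pics/{name}.png",cv2.resize(img[y0:y0+h,x0:x0+w],(w*s,h*s),interpolation=cv2.INTER_CUBIC))
def uncrop(p,x0,y0,s): return (np.atleast_2d(np.array(p,float))+.5)/s-.5+[x0,y0]
E
python3 - <<'E'
from h import *
t=cv2.imread("pics/top0.png"); crop(t,205,70,140,130,5,"t_dock")
s=cv2.imread("pics/scene0.png"); crop(s,225,165,180,190,3,"s_dock")
c=grab("top")
np.set_printoptions(precision=4,suppress=True)
def W(p,x0,y0,z,s=5): return toplane(c,uncrop(p,x0,y0,s),z)[:,:2]
tr=W([(77,200),(495,217),(483,464),(60,443)],210,160,.006);print("tray",tr,tr.mean(0),np.linalg.norm(tr[0]-tr[1]),np.linalg.norm(tr[1]-tr[2]))
print("handle top",W([(264,455),(264,550)],210,160,.056))
co=W([(93,50),(350,28),(385,525),(127,548)],105,185,.04);print("con",co,co.mean(0))
print("knob",W([(242,418)],105,185,.06),W([(195,392),(250,435)],105,185,.082))
for n,p in dict(A=[(155,131),(175,215)],B=[(394,130),(415,211)],C=[(173,380),(171,467)],D=[(402,400),(410,487)]).items():
    w=W(p,365,185,.071);d=w[0]-w[1];print(n,w.mean(0),np.degrees(np.arctan2(d[1],d[0])),np.linalg.norm(d))
E
```

```text
tray [[ 0.6002  0.1452]
 [ 0.5864 -0.0675]
 [ 0.4614 -0.058 ]
 [ 0.4768  0.1548]] [0.5312 0.0436] 0.2131483967811721 0.12539842704354728
handle top [[0.4664 0.0497]
 [0.4207 0.0505]]
con [[0.614  0.3949]
 [0.622  0.2666]
 [0.3768 0.2488]
 [0.3685 0.3746]] [0.4954 0.3212]
knob [[0.4299 0.3139]] [[0.4424 0.3307]
 [0.4216 0.3044]]
A [ 0.5337 -0.2775] 10.555284992423593 0.041474596052392176
B [ 0.5322 -0.3924] 11.077886645300618 0.040043783459720046
C [ 0.4141 -0.275 ] -4.1601913589539565 0.041108651067265536
D [ 0.4022 -0.3852] 1.8256753974943352 0.04100293860077652
```

View pics/t_dock.png

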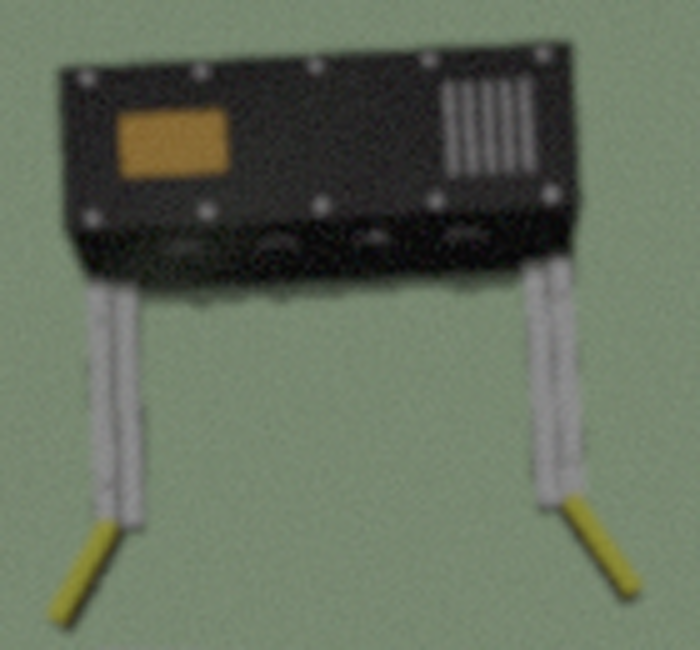

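View pics/s_dock.png

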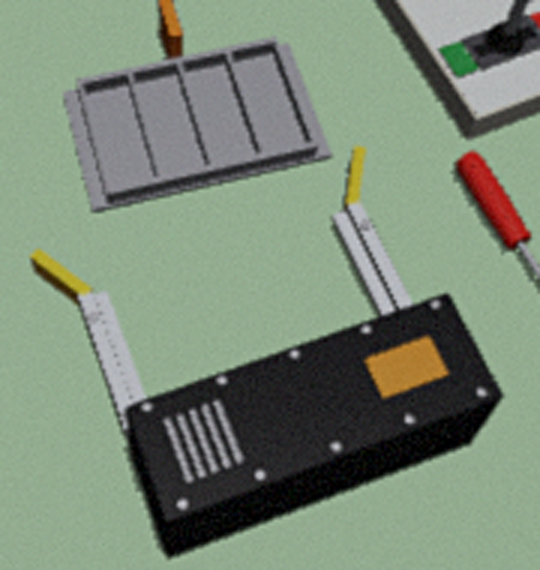

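Run:
```python
from h import *
np.set_printoptions(precision=4,suppress=True)
c=grab("wrist","w0");print(c["hand_eye"],c["vertical_fov"],c["cx"],c["cy"])
c=grab("top")
def W(p,x0,y0,z,s=5): return toplane(c,uncrop(p,x0,y0,s),z)[:,:2]
print("rails",W([(113,285),(118,522),(547,262),(560,503)],205,70,.03))
print("housing front",W([(70,232),(575,207)],205,70,.11))
print("guides tips",W([(57,622),(630,592)],205,70,.03))
print(toolT())
go([0.5,0.04,0.40],np.pi/2-.065)
```

```text
[[-0.0002 -0.9591 -0.2832  0.0789]
 [ 1.     -0.0001 -0.0006  0.0012]
 [ 0.0005 -0.2832  0.9591 -0.1661]
 [ 0.      0.      0.      1.    ]] 63.768842224131234 276.8992866240965 212.82799329494296
rails [[ 0.7844  0.1351]
 [ 0.6617  0.1337]
 [ 0.7908 -0.0862]
 [ 0.666  -0.089 ]]
housing front [[ 0.7882  0.1465]
 [ 0.7944 -0.0958]]
guides tips [[ 0.6115  0.1648]
 [ 0.6199 -0.1227]]
[[-0.9164  0.4003 -0.0004  0.24  ]
 [ 0.4003  0.9164 -0.0008  0.5496]
 [ 0.0001 -0.0009 -1.      0.2181]
 [ 0.      0.      0.      1.    ]]
shift [-0.8844 -0.7262 -0.3632] turn [-0.0005 -0.0001 -0.2208] rows>= 13.0
```

Call:
jog_arm(motion=[1,-0.88,-0.73,-0.2,0,0,-0.22,1,-0.88,-0.73,-0.2,0,0,-0.22,1,-0.88,-0.73,-0.2,0,0,-0.22,1,-0.88,-0.73,-0.2,0,0,-0.22,1,-0.88,-0.73,-0.2,0,0,-0.22,1,-0.88,-0.73,-0.2,0,0,-0.22,1,-0.88,-0.73,-0.2,0,0,-0.22,1,-0.88,-0.73,-0.2,0,0,-0.22])

```text
t: 1.05
tool_pos: [0.4168, 0.1978, 0.2876]
orientation: [0.104, 3.14, -0.001]
force: [-0.2, 0.2, -0.0]
opening: 0.0928
```

Run:
```python
from h import *
np.set_printoptions(precision=4,suppress=True)
print(read_state()["t"],toolT())
go([0.5,0.04,0.32],np.pi/2-.065)
```

```text
1.05 [[-0.9978  0.0659  0.0003  0.4168]
 [ 0.0659  0.9978 -0.0005  0.1978]
 [-0.0003 -0.0005 -1.      0.2876]
 [ 0.      0.      0.      1.    ]]
shift [-0.1868 -0.304  -0.0646] turn [-0.0003  0.0002 -0.0006] rows>= 4.0
```

Call:
jog_arm(motion=[0.3,-0.187,-0.304,-0.065,0,0,0,0.3,-0.187,-0.304,-0.065,0,0,0,0.3,-0.187,-0.304,-0.065,0,0,0,0.3,-0.187,-0.304,-0.065,0,0,0,0.3,-0.187,-0.304,-0.065,0,0,0,0.3,-0.187,-0.304,-0.065,0,0,0,0.3,-0.187,-0.304,-0.065,0,0,0])

```text
t: 1.75
tool_pos: [0.4996, 0.0408, 0.3198]
orientation: [-0.103, -3.139, 0.0]
force: [-0.3, -0.5, 0.7]
opening: 0.0413
```

```bash
cat >> h.py <<'E'
def wrist(name):
    T=toolT();c=grab("wrist",name);c["world_from_camera"]=T@c["hand_eye"];import pickle;pickle.dump(c,open(f"pics/{name}.pkl","wb"));return c
def load(name):
    import pickle;return pickle.load(open(f"pics/{name}.pkl","rb"))
np.set_printoptions(precision=4,suppress=True)
E
python3 - <<'E'
from h import *
c=wrist("w1");print(toolT())
E
```

```text
[[-0.9979  0.0646 -0.0003  0.4996]
 [ 0.0646  0.9979 -0.0002  0.0411]
 [ 0.0003 -0.0002 -1.      0.3199]
 [ 0.      0.      0.      1.    ]]
```

View pics/w1.png

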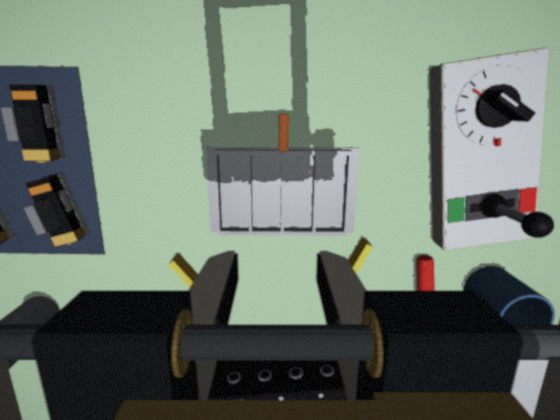

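Run:
```python
from h import *
i=cv2.imread("pics/w1.png");crop(i,200,105,165,140,4,"w1_tray");crop(i,430,40,130,220,3,"w1_con")
```

```text
(no output)
```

View pics/w1_tray.png

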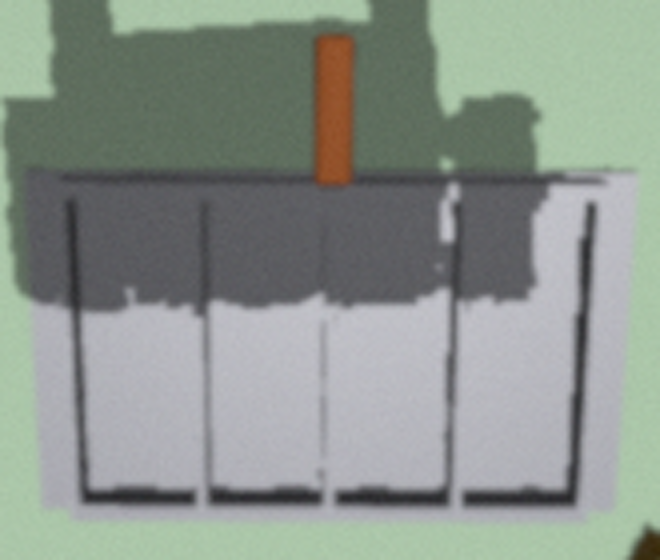

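View pics/w1_con.png

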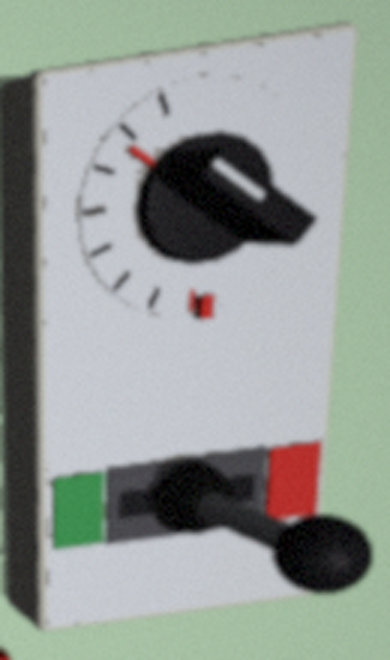

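Run:
```python
from h import *
c=load("w1")
pts=[(25,168),(637,170),(613,511),(43,511)]
M=np.array([(-63,-108),(-63,108),(63,108),(63,-108)])/1000
w=toplane(c,uncrop(pts,200,105,4),.006)[:,:2]
w=np.r_[w,toplane(c,uncrop([(335,37),(335,184)],200,105,4),.056)[:,:2]]
M=np.r_[M,[(-.109,0),(-.063,0)]]
def fit(M,w):
    a=M-M.mean(0);b=w-w.mean(0);th=np.arctan2((a[:,0]*b[:,1]-a[:,1]*b[:,0]).sum(),(a*b).sum());
    Rm=np.array([[np.cos(th),-np.sin(th)],[np.sin(th),np.cos(th)]]);o=w.mean(0)-Rm@M.mean(0);return o,np.degrees(th),w-(M@Rm.T+o)
o,th,r=fit(M,w);print(w);print("wrist",o,th);print(r*1000)
o,th,r=fit(M[:4],w[:4]);print("wrist plate",o,th);print(r*1000)
# top
ct=grab("top");
w=np.r_[toplane(ct,uncrop([(60,443),(77,200),(495,217),(483,464)],210,160,5),.006)[:,:2],toplane(ct,uncrop([(264,550),(264,455)],210,160,5),.056)[:,:2]]
M2=np.array([(-63,108),(63,108),(63,-108),(-63,-108),(-109,0),(-63,0)])/1000
o,th,r=fit(M2,w);print("top",o,th);print(r*1000)
w=toplane(c,uncrop([(40,72),(353,22),(45,627)],430,40,3),.04);print("con",w)
print("knob base",toplane(c,uncrop([(203,197)],430,40,3),.05), "bar",toplane(c,uncrop([(150,170),(305,230)],430,40,3),.075), "white", toplane(c,uncrop([(215,162),(262,195)],430,40,3),.082))
```

```text
[[ 0.4595 -0.0556]
 [ 0.4742  0.1584]
 [ 0.6006  0.1497]
 [ 0.5866 -0.0647]
 [ 0.4225  0.0546]
 [ 0.4669  0.0519]]
wrist [0.5303 0.0471] -3.9211416670276997
[[-0.5926  0.7814]
 [-0.6422 -0.7821]
 [ 0.0795 -0.8176]
 [ 0.8339  0.2595]
 [ 0.939   0.0413]
 [-0.6175  0.5175]]
wrist plate [0.5303 0.047 ] -3.8831546692652057
[[-0.5808  0.9676]
 [-0.4876 -0.6056]
 [ 0.2284 -0.7244]
 [ 0.84    0.3624]]
top [0.5306 0.0437] -4.025477637923277
[[ 1.4585 -1.1008]
 [-0.8035 -1.9052]
 [ 0.5934  0.8586]
 [ 1.2504  1.591 ]
 [-1.1443 -0.937 ]
 [-1.3545  1.4934]]
con [[0.3767 0.2524 0.04  ]
 [0.3663 0.3762 0.04  ]
 [0.6211 0.2725 0.04  ]]
knob base [[0.4297 0.318  0.05  ]] bar [[0.4179 0.281  0.075 ]
 [0.4442 0.3436 0.075 ]] white [[0.4167 0.3011 0.082 ]
 [0.4298 0.3204 0.082 ]]
```

Run:
```python
from h import *
go([0.534,-0.2775,0.14],np.radians(90+10.7))
```

```text
shift [-0.1096 -0.6315  0.3602] turn [-0.0002 -0.0001 -0.1598] rows>= 8.0
```

Call:
jog_arm(motion=[0.6,-0.11,-0.63,0.36,0,0,-0.16,0.6,-0.11,-0.63,0.36,0,0,-0.16,0.6,-0.11,-0.63,0.36,0,0,-0.16,0.6,-0.11,-0.63,0.36,0,0,-0.16,0.6,-0.11,-0.63,0.36,0,0,-0.16,0.6,-0.11,-0.63,0.36,0,0,-0.16,0.6,-0.11,-0.63,0.36,0,0,-0.16,0.6,-0.11,-0.63,0.36,0,0,-0.16])

```text
t: 2.65
tool_pos: [0.5328, -0.2783, 0.1367]
orientation: [0.292, -3.125, -0.002]
force: [-0.6, 0.3, 0.2]
opening: 0.056
```

Run:
```python
from h import *
c=wrist("w2");print(toolT())
ct=grab("top","top1")
go([0.534,-0.2775,0.14],np.radians(90+10.7))
```

```text
[[-0.9828 -0.1845 -0.0044  0.5325]
 [-0.1845  0.9828  0.001  -0.2791]
 [ 0.0042  0.0018 -1.      0.1359]
 [ 0.      0.      0.      1.    ]]
shift [-0.0021 -0.001  -0.0054] turn [ 0.0015 -0.0022 -0.0007] rows>= 1.0
```

View pics/w2.png

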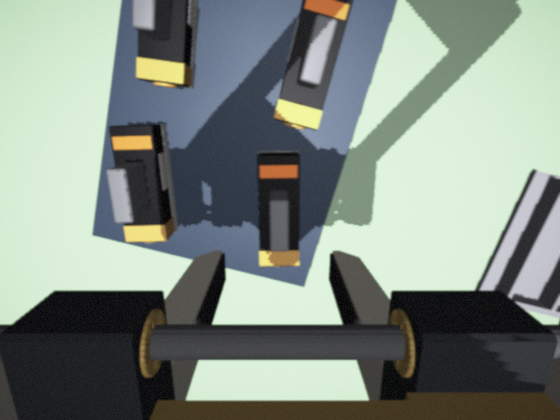

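Run:
```python
from h import *
i=cv2.imread("pics/w2.png");crop(i,240,140,90,140,4,"w2_A")
```

```text
(no output)
```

View pics/w2_A.png

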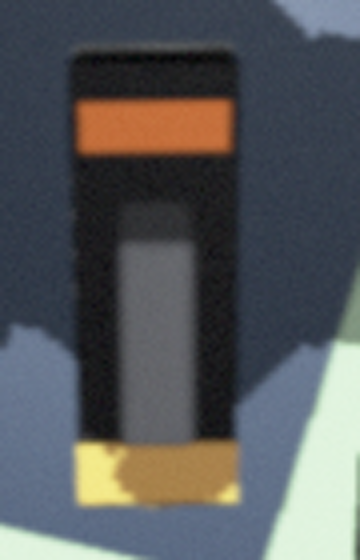

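Run:
```python
from h import *
c=load("w2")
w=toplane(c,uncrop([(157,240),(157,442)],240,140,4),.071);print(w,w.mean(0),np.linalg.norm(w[0]-w[1]));d=w[1]-w[0];print(np.degrees(np.arctan2(d[1],d[0])))
m=w.mean(0);go([m[0],m[1],0.045],np.radians(90+10.7))
```

```text
[[ 0.5129 -0.2797  0.071 ]
 [ 0.5507 -0.2725  0.071 ]] [ 0.5318 -0.2761  0.071 ] 0.03847686147611665
10.757816691352271
shift [0.001  0.0021 0.1846] turn [ 0.0015 -0.0022 -0.0007] rows>= 2.0
```

Call:
jog_arm(motion=[0.6,0.001,0.004,0.1,0.0015,-0.002,0,0.6,0.001,0.004,0.15,0.0015,-0.002,0,0.6,0.001,0.004,0.184,0.0015,-0.002,0,0.6,0.001,0.004,0.184,0.0015,-0.002,0,0,0.001,0.004,0.184,0.0015,-0.002,0,0,0.001,0.004,0.184,0.0015,-0.002,0,0,0.001,0.004,0.184,0.0015,-0.002,0,0,0.001,0.004,0.184,0.0015,-0.002,0], grip_force=20)

```text
t: 3.55
tool_pos: [0.5325, -0.2756, 0.0467]
orientation: [-0.291, 3.127, -0.002]
force: [-0.7, -0.2, -0.3]
opening: 0.0283
```

Run:
```python
from h import *
s=read_state();print(s["t"],s["tool_pos"],s["force"],s["opening"])
c=wrist("w3")
i=cv2.imread("pics/w3.png");crop(i,200,140,160,140,4,"w3_A")
```

```text
3.55 [ 0.5325 -0.2756  0.0467] [-0.7427 -0.2142 -0.2594] 0.0282827489975664
```

View pics/w3.png

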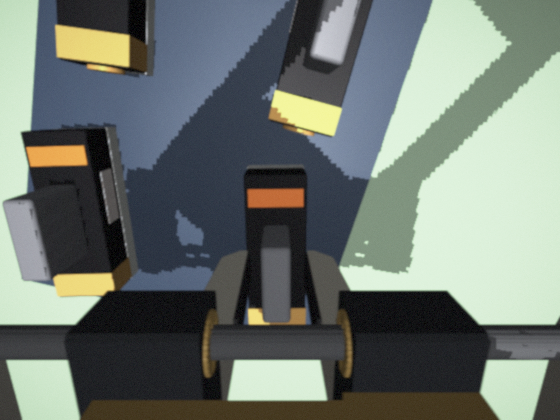

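Call:
jog_arm(motion=[0,0,0,0,0,0,0,0,0,0,0,0,0,0,0,0,0,0,0,0,0,0,0,0,0,0,0,0], grip_force=20)

```text
t: 4.0
tool_pos: [0.5325, -0.2758, 0.0467]
orientation: [-0.291, 3.127, -0.002]
force: [-0.8, -0.3, 3.3]
opening: 0.0137
```

Run:
```python
from h import *
s=read_state();print(s["t"],s["tool_pos"],s["force"],s["opening"])
c=wrist("w4")
i=cv2.imread("pics/w4.png");crop(i,200,140,160,140,4,"w4_A")
```

```text
4.0 [ 0.5325 -0.2758  0.0467] [-0.8175 -0.269   3.2839] 0.013697149988668866
```

View pics/w4_A.png

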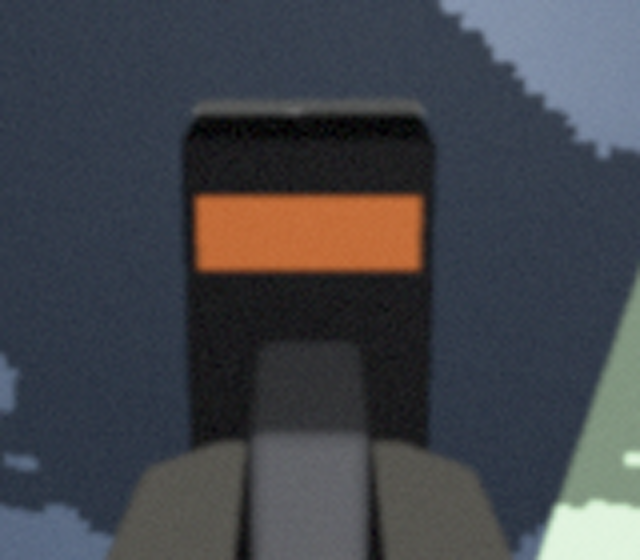

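Run:
```python
from h import *
c=load("w4");T=toolT()
for p,z in [((308,433),.071),((308,233),.036),((308,118),.02)]:
    w=toplane(c,uncrop([p],200,140,4),z)[0]; print(w, (T[:3,:3].T@(w-T[:3,3]))*1000)
```

```text
[ 0.5128 -0.2787  0.071 ] [ 19.8868   0.7565 -24.2994]
[ 0.4985 -0.2815  0.036 ] [34.4827  0.7104 10.6822]
[ 0.4857 -0.2839  0.02  ] [47.4971  0.6921 26.6657]
```

Run:
```python
from h import *
T=toolT();T[2,3]+=.11
go([0.5348,0.1148,0.16],np.radians(90-3.95))
print(T[:3,3])
```

```text
shift [-0.149   0.7665 -0.2276] turn [-0.0009  0.0009  0.162 ] rows>= 9.0
[ 0.5325 -0.2758  0.1567]
```

Call:
jog_arm(motion=[0,0,0,-0.1,0,0,0,0,0,0,-0.2,0,0,0,0,-0.149,0.767,-0.228,-0.001,0.001,0.162,0,-0.149,0.767,-0.228,-0.001,0.001,0.162,0,-0.149,0.767,-0.228,-0.001,0.001,0.162,0,-0.149,0.767,-0.228,-0.001,0.001,0.162,0,-0.149,0.767,-0.228,-0.001,0.001,0.162,0,-0.149,0.767,-0.228,-0.001,0.001,0.162])

```text
t: 4.85
tool_pos: [0.5335, 0.0252, 0.1566]
orientation: [-0.109, -3.139, -0.0]
force: [1.3, 0.1, -2.2]
opening: 0.0138
```

Run:
```python
from h import *
s=read_state();print(s["t"],s["tool_pos"],s["force"],s["opening"])
c=wrist("w5")
go([0.5348,0.1148,0.14],np.radians(90-3.95))
```

```text
4.85 [0.5335 0.0252 0.1566] [ 1.3014  0.1312 -2.1723] 0.013829950340160905
shift [0.0076 0.1639 0.0346] turn [ 0.003  -0.0005  0.0024] rows>= 2.0
```

View pics/w5.png

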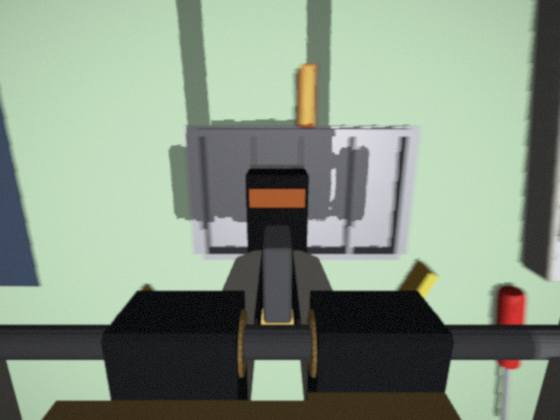

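Call:
jog_arm(motion=[0,0.008,0.164,0.03,0.003,0,0.002,0,0.008,0.164,0.03,0.003,0,0.002,0,0.008,0.164,0.03,0.003,0,0.002,0,0.008,0.164,0.03,0.003,0,0.002,0,0.008,0.164,0.03,0.003,0,0.002])

```text
t: 5.4
tool_pos: [0.5346, 0.1139, 0.1421]
orientation: [-0.108, -3.138, 0.001]
force: [0.1, -0.7, -0.7]
opening: 0.0137
```

Run:
```python
from h import *
s=read_state();print(s["t"],s["tool_pos"],s["force"],s["opening"],s["dq"])
c=wrist("w6")
i=cv2.imread("pics/w6.png");crop(i,60,60,320,220,2,"w6_c")
go([0.5348,0.1148,0.10],np.radians(90-3.95))
```

```text
5.4 [0.5346 0.1139 0.1421] [ 0.0854 -0.6653 -0.7192] 0.013685770831977202 [-0.0167 -0.0073 -0.0031 -0.0011  0.0005  0.0038]
shift [-0.      0.0024  0.0846] turn [-0.0002 -0.0006 -0.0004] rows>= 1.0
```

View pics/w6_c.png

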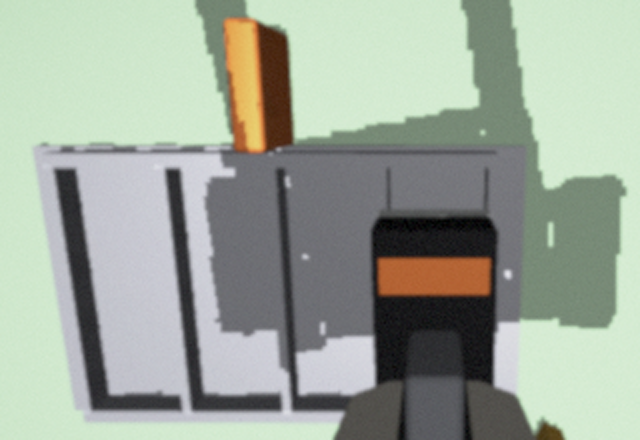

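Run:
```python
from h import *
c=load("w6")
w=toplane(c,uncrop([(34,147),(525,147),(79,411)],60,60,2),.006);print(w,np.linalg.norm(w[0]-w[1]),np.linalg.norm(w[0]-w[2]))
d=w[1]-w[0];th=np.arctan2(-d[0],d[1]);print(np.degrees(th))
o=(w[0]+w[1])/2+.063*np.array([np.cos(th),np.sin(th),0]);print(o)
w=toplane(c,uncrop([(388,172),(487,172)],60,60,2),.024);print(w)
u=np.array([-np.sin(th),np.cos(th)]);print((w[:,:2]-o[:2])@u)
```

```text
[[ 0.4608 -0.0554  0.006 ]
 [ 0.4756  0.1584  0.006 ]
 [ 0.5865 -0.0631  0.006 ]] 0.21440517551590763 0.12591305698342023
-3.948490634339525
[0.5311 0.0472 0.006 ]
[[0.4807 0.0992 0.024 ]
 [0.4835 0.1402 0.024 ]]
[0.0484 0.0895]
```

Run:
```python
from h import *
go([0.5356,0.1153,0.053],np.radians(90-3.95))
```

```text
shift [-0.0016  0.0036  0.1786] turn [-0.0002 -0.0006 -0.0004] rows>= 2.0
```

Call:
jog_arm(motion=[0,-0.001,0.004,0.06,0,0,0,0,-0.001,0.004,0.1,0,0,0,0,-0.001,0.004,0.12,0,0,0,0,-0.001,0.004,0.14,0,0,0,0,-0.001,0.004,0.16,0,0,0,0,-0.001,0.004,0.178,0,0,0,0,-0.001,0.004,0.178,0,0,0,0,-0.001,0.004,0.178,0,0,0])

```text
t: 6.25
tool_pos: [0.5355, 0.1156, 0.0535]
orientation: [-0.109, -3.139, 0.0]
force: [-0.9, -0.4, -0.8]
opening: 0.0137
```

Run:
```python
from h import *
s=read_state();print(s["t"],s["tool_pos"],s["force"],s["opening"],s["dq"])
c=wrist("w7")
i=cv2.imread("pics/w7.png");crop(i,60,60,320,220,2,"w7_c")
```

```text
6.25 [0.5355 0.1156 0.0535] [-0.9195 -0.3633 -0.8412] 0.01372190629560664 [ 0.0019 -0.004  -0.0015  0.0009  0.0028  0.0011]
```

View pics/w7_c.png

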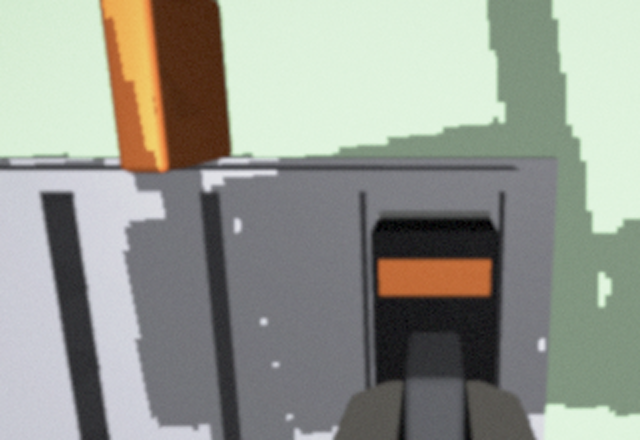

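Call:
jog_arm(motion=[0.35,0,0,0,0,0,0,0.35,0,0,0,0,0,0,0.35,0,0,0,0,0,0,0.35,0,0,-0.04,0,0,0,0.35,0,0,-0.1,0,0,0,0.35,0,0,-0.2,0,0,0,0.35,0,0,-0.3,0,0,0,0.35,0,0,-0.3,0,0,0])

```text
t: 7.1
tool_pos: [0.5401, 0.1162, 0.213]
orientation: [0.108, 3.126, 0.003]
force: [1.1, 1.3, 1.5]
opening: 0.0327
```

Run:
```python
from h import *
s=read_state();print(s["t"],s["tool_pos"],s["force"],s["opening"])
c=wrist("w8");ct=grab("top","top2");t=cv2.imread("pics/top2.png");crop(t,365,185,100,120,5,"t2_mat")
```

```text
7.1 [0.5401 0.1162 0.213 ] [1.0652 1.338  1.5354] 0.03269767748111525
```

View pics/w8.png

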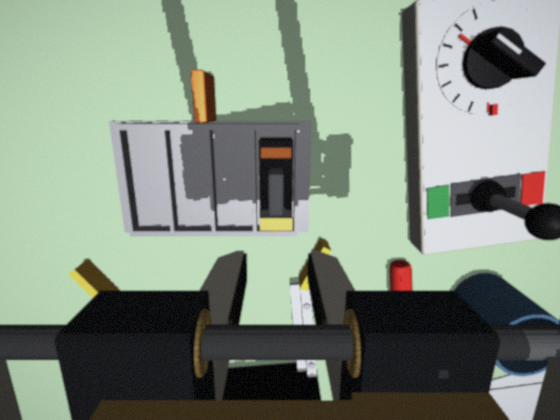

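View pics/t2_mat.png

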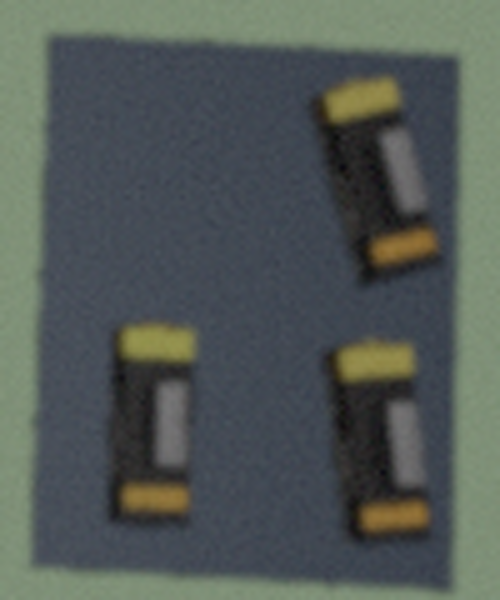

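Run:
```python
from h import *
T=toolT();print(T[:3,3])
go([0.413,-0.2733,0.14],np.radians(90-4+4))
go([0.413,-0.2733,0.14],np.radians(90-3))
```

```text
[0.5369 0.1158 0.2057]
shift [ 0.1937 -0.7936  0.1303] turn [ 0.0003  0.0023 -0.0442] rows>= 9.0
shift [ 0.1937 -0.7936  0.1303] turn [ 0.0003  0.0023 -0.0109] rows>= 9.0
```

Call:
jog_arm(motion=[0.6,0.194,-0.794,0.1,0,0.002,-0.01,0.6,0.194,-0.794,0.1,0,0.002,-0.01,0.6,0.194,-0.794,0.1,0,0.002,-0.01,0.6,0.194,-0.794,0.1,0,0.002,-0.01,0.6,0.194,-0.794,0.1,0,0.002,-0.01,0.6,0.194,-0.794,0.1,0,0.002,-0.01,0.6,0.194,-0.794,0.1,0,0.002,-0.01,0.6,0.194,-0.794,0.1,0,0.002,-0.01])

```text
t: 8.0
tool_pos: [0.414, -0.264, 0.1541]
orientation: [-0.084, -3.139, -0.004]
force: [1.0, 0.6, 0.8]
opening: 0.0557
```

Call:
jog_arm(motion=[0.6,0,0,0,0,0,0])

```text
t: 8.1
tool_pos: [0.4105, -0.2678, 0.1513]
orientation: [-0.093, -3.134, -0.005]
force: [-0.1, 0.3, 0.7]
opening: 0.0557
```

Run:
```python
from h import *
T=toolT();print(T[:3,3])
go([0.413,-0.2733,0.14],np.radians(90-3))
```

```text
[ 0.4105 -0.2678  0.1513]
shift [-0.0057 -0.0107  0.0226] turn [ 0.0019 -0.0037 -0.0044] rows>= 1.0
```

Call:
jog_arm(motion=[0.6,-0.006,-0.011,0.023,0.002,-0.004,-0.004,0.6,-0.006,-0.011,0.023,0.002,-0.004,-0.004,0.6,-0.006,-0.011,0.023,0.002,-0.004,-0.004])

```text
t: 8.4
tool_pos: [0.4124, -0.272, 0.1384]
orientation: [-0.083, -3.139, -0.003]
force: [-1.2, -0.0, 0.8]
opening: 0.0558
```

Run:
```python
from h import *
c=wrist("w9");i=cv2.imread("pics/w9.png");crop(i,220,130,120,150,4,"w9_c")
print(toolT())
```

```text
[[-0.9986  0.0522 -0.0007  0.413 ]
 [ 0.0522  0.9986  0.0011 -0.2722]
 [ 0.0008  0.0011 -1.      0.1392]
 [ 0.      0.      0.      1.    ]]
```

View pics/w9_c.png

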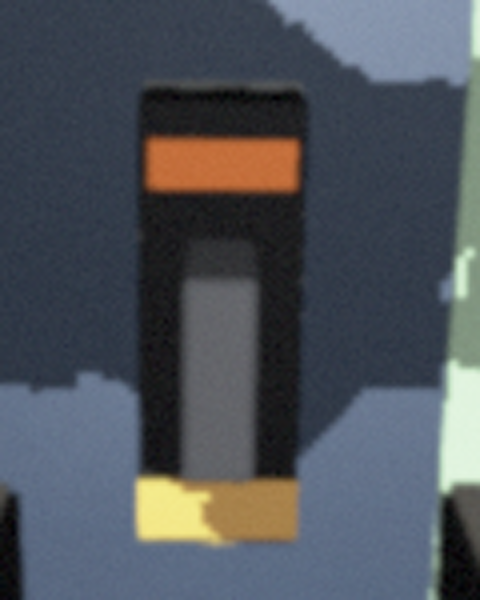

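```bash
cat >> h.py <<'E'
def fin(c,back,front,x0,y0,s,z=.071,zg=.045):
    T=toolT()
    w=toplane(c,uncrop([back,front],x0,y0,s),z);d=w[1]-w[0];th=np.arctan2(d[1],d[0])
    m=w.mean(0)-.0007*T[:3,1]
    print("fin",m,np.degrees(th),np.linalg.norm(d));go([m[0],m[1],zg],np.pi/2+th);return m,th
E
python3 - <<'E'
from h import *
fin(load("w9"),(222,279),(218,480),220,130,4)
E
```

```text
fin [ 0.412  -0.2733  0.071 ] -4.23015911530434 0.038566234902589626
shift [ 0.0019 -0.0024  0.1884] turn [ 0.0007 -0.0005  0.0137] rows>= 2.0
```

Call:
jog_arm(motion=[0.4,0.002,-0.002,0.1,0,0,0.014,0.4,0.002,-0.002,0.15,0,0,0.014,0.4,0.002,-0.002,0.188,0,0,0.014,0.4,0.002,-0.002,0.188,0,0,0.014,0,0.002,-0.002,0.188,0,0,0.014,0,0.002,-0.002,0.188,0,0,0.014,0,0.002,-0.002,0.188,0,0,0.014,0,0.002,-0.002,0.188,0,0,0.014], grip_force=20)

```text
t: 9.25
tool_pos: [0.4128, -0.2737, 0.0467]
orientation: [0.117, 3.138, -0.001]
force: [0.1, 1.4, 5.4]
opening: 0.014
```

Call:
jog_arm(motion=[0,0,0,0,0,0,0,0,0,0,0,0,0,0,0,0,0,0,0,0,0], grip_force=20)

```text
t: 9.55
tool_pos: [0.4128, -0.2738, 0.0467]
orientation: [0.117, 3.138, -0.001]
force: [-0.4, 0.2, -0.1]
opening: 0.0137
```

Run:
```python
from h import *
go([.5324,.0694,.14],np.radians(90-3.95))
```

```text
shift [-0.1878  0.7021 -0.1866] turn [-0.0002  0.0008 -0.0034] rows>= 8.0
```

Call:
jog_arm(motion=[0,0,0,-0.1,0,0,0,0,0,0,-0.2,0,0,0,0,-0.188,0.702,-0.2,0,0,-0.003,0,-0.188,0.702,-0.2,0,0,-0.003,0,-0.188,0.702,-0.2,0,0,-0.003,0,-0.188,0.702,-0.2,0,0,-0.003,0,-0.188,0.702,-0.2,0,0,-0.003,0,-0.188,0.702,-0.2,0,0,-0.003])

```text
t: 10.35
tool_pos: [0.5117, 0.0115, 0.1466]
orientation: [0.109, 3.138, -0.001]
force: [1.5, -0.6, -1.7]
opening: 0.0139
```

Run:
```python
from h import *
go([.5324,.0694,.13],np.radians(90-3.95))
```

```text
shift [-0.0332  0.1184  0.0331] turn [-0.0003  0.0008 -0.0005] rows>= 2.0
```

Call:
jog_arm(motion=[0,-0.033,0.118,0.03,0,0.001,0,0,-0.033,0.118,0.03,0,0.001,0,0,-0.033,0.118,0.03,0,0.001,0,0,-0.033,0.118,0.03,0,0.001,0,0,-0.033,0.118,0.03,0,0.001,0])

```text
t: 10.85
tool_pos: [0.5322, 0.0678, 0.1318]
orientation: [-0.112, -3.139, 0.001]
force: [0.4, -0.2, -2.2]
opening: 0.0135
```

Run:
```python
from h import *
s=read_state();print(s["t"],s["tool_pos"],s["force"],s["opening"],s["dq"])
go([.5324,.0694,.053],np.radians(90-3.95))
c=wrist("w10");i=cv2.imread("pics/w10.png");crop(i,100,60,320,220,2,"w10_c")
```

```text
10.85 [0.5322 0.0678 0.1318] [ 0.3956 -0.2414 -2.1596] 0.013510577127464455 [-0.0078 -0.0059 -0.0016  0.0041 -0.0014  0.0027]
shift [-0.0003  0.0034  0.1575] turn [-0.0006 -0.0002 -0.0014] rows>= 2.0
```

View pics/w10_c.png

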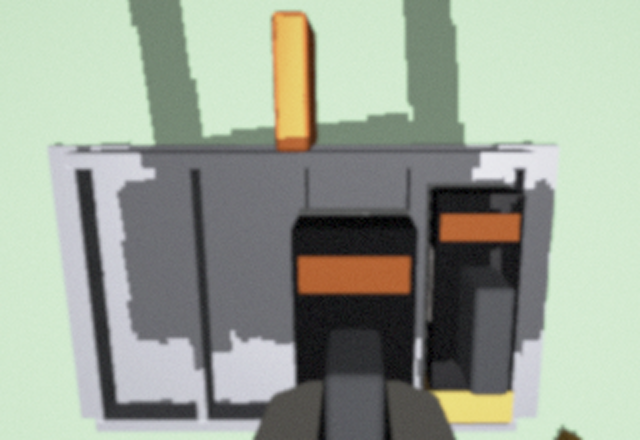

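Call:
jog_arm(motion=[0,0,0.003,0.05,0,0,-0.001,0,0,0.003,0.08,0,0,-0.001,0,0,0.003,0.1,0,0,-0.001,0,0,0.003,0.12,0,0,-0.001,0,0,0.003,0.14,0,0,-0.001,0,0,0.003,0.157,0,0,-0.001,0,0,0.003,0.157,0,0,-0.001,0,0,0.003,0.157,0,0,-0.001])

```text
t: 11.7
tool_pos: [0.5324, 0.0692, 0.0534]
orientation: [-0.11, -3.14, 0.001]
force: [-0.8, -0.2, -1.4]
opening: 0.0137
```

Run:
```python
from h import *
s=read_state();print(s["t"],s["tool_pos"],s["force"],s["opening"],s["dq"])
c=wrist("w11");i=cv2.imread("pics/w11.png");crop(i,100,60,320,220,2,"w11_c")
```

```text
11.7 [0.5324 0.0692 0.0534] [-0.8152 -0.1836 -1.4266] 0.013708156393213601 [ 0.0022 -0.0064 -0.0011  0.0007  0.0038  0.0004]
```

View pics/w11_c.png

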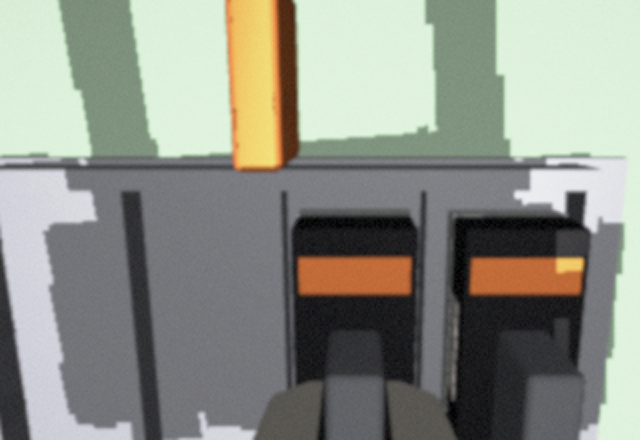

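Module in its slot; release and rise.

Call:
jog_arm(motion=[0.32,0,0,0,0,0,0,0.32,0,0,0,0,0,0,0.32,0,0,0,0,0,0,0.32,0,0,-0.03,0,0,0,0.32,0,0,-0.1,0,0,0,0.32,0,0,-0.2,0,0,0,0.32,0,0,-0.2,0,0,0])

```text
t: 12.45
tool_pos: [0.5374, 0.0695, 0.163]
orientation: [0.109, 3.126, 0.0]
force: [-0.0, -0.6, 1.0]
opening: 0.0299
```

Run:
```python
from h import *
s=read_state();print(s["t"],s["tool_pos"],s["force"],s["opening"])
ct=grab("top","top3");t=cv2.imread("pics/top3.png");crop(t,210,160,255,145,3,"t3")
go([.531,-.3907,.15],np.radians(90+10.9))
```

```text
12.45 [0.5374 0.0695 0.163 ] [-0.0039 -0.5704  0.9612] 0.029946287956998684
shift [-0.0542 -0.9188  0.0195] turn [-0.0006  0.0062 -0.1656] rows>= 10.0
```

View pics/t3.png

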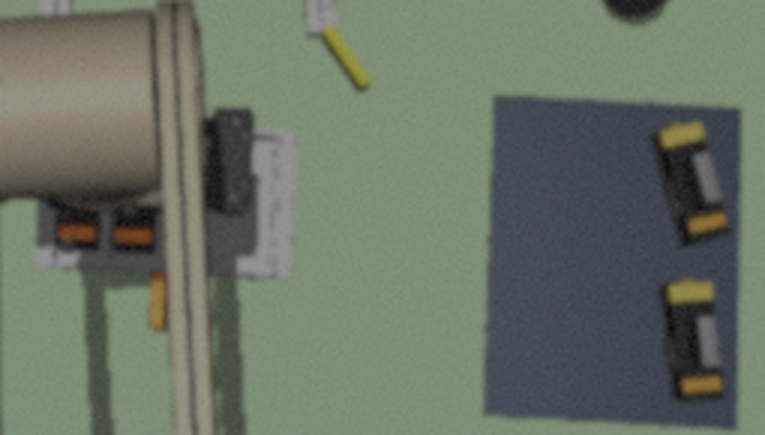

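Call:
jog_arm(motion=[0.6,-0.054,-0.919,0.02,0,0.006,-0.166,0.6,-0.054,-0.919,0.02,0,0.006,-0.166,0.6,-0.054,-0.919,0.02,0,0.006,-0.166,0.6,-0.054,-0.919,0.02,0,0.006,-0.166,0.6,-0.054,-0.919,0.02,0,0.006,-0.166,0.6,-0.054,-0.919,0.02,0,0.006,-0.166,0.6,-0.054,-0.919,0.02,0,0.006,-0.166,0.6,-0.054,-0.919,0.02,0,0.006,-0.166])

```text
t: 13.3
tool_pos: [0.5304, -0.3276, 0.1498]
orientation: [0.299, -3.127, 0.0]
force: [1.4, 0.6, -0.1]
opening: 0.0557
```

Run:
```python
from h import *
print(toolT()[:3,3]);go([.531,-.3907,.14],np.radians(90+10.9))
```

```text
[ 0.5304 -0.3276  0.1498]
shift [ 0.0228 -0.1242  0.0196] turn [-0.0002 -0.0002  0.0004] rows>= 2.0
```

Call:
jog_arm(motion=[0.5,0.023,-0.124,0.02,0,0,0,0.5,0.023,-0.124,0.02,0,0,0,0.5,0.023,-0.124,0.02,0,0,0,0.5,0.023,-0.124,0.02,0,0,0,0.5,0.023,-0.124,0.02,0,0,0])

```text
t: 13.8
tool_pos: [0.5313, -0.3888, 0.1399]
orientation: [0.302, -3.127, -0.001]
force: [-0.5, -0.5, -0.3]
opening: 0.0468
```

Run:
```python
from h import *
print(toolT()[:3,3])
c=wrist("w12");i=cv2.imread("pics/w12.png");crop(i,220,130,120,150,4,"w12_c")
```

```text
[ 0.5313 -0.3888  0.1399]
```

View pics/w12_c.png

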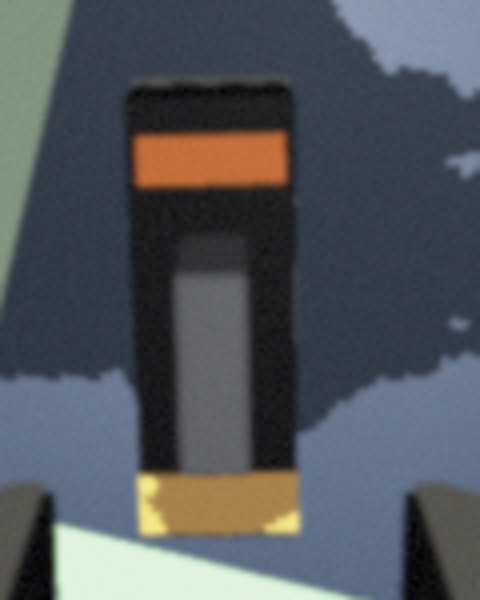

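Run:
```python
from h import *
fin(load("w12"),(211,273),(215,472),220,130,4)
```

```text
fin [ 0.5309 -0.3917  0.071 ] 11.912780573965435 0.038327619093228474
shift [ 0.0021 -0.0055  0.1903] turn [-0.     -0.     -0.0097] rows>= 2.0
```

Call:
jog_arm(motion=[0.4,0.002,-0.0055,0.1,0,0,-0.01,0.4,0.002,-0.0055,0.15,0,0,-0.01,0.4,0.002,-0.0055,0.19,0,0,-0.01,0.4,0.002,-0.0055,0.19,0,0,-0.01,0,0.002,-0.0055,0.19,0,0,-0.01,0,0.002,-0.0055,0.19,0,0,-0.01,0,0.002,-0.0055,0.19,0,0,-0.01,0,0.002,-0.0055,0.19,0,0,-0.01], grip_force=20)

```text
t: 14.65
tool_pos: [0.532, -0.3925, 0.0471]
orientation: [-0.327, 3.123, -0.003]
force: [-0.4, 1.9, 3.8]
opening: 0.0138
```

Call:
jog_arm(motion=[0,0,0,0,0,0,0,0,0,0,0,0,0,0,0,0,0,0,0,0,0], grip_force=20)

```text
t: 14.95
tool_pos: [0.5319, -0.3926, 0.047]
orientation: [-0.327, 3.123, -0.003]
force: [-1.2, -0.6, 0.3]
opening: 0.0138
```

Run:
```python
from h import *
go([.5292,.0236,.14],np.radians(90-3.95))
```

```text
shift [-0.1672  0.815  -0.1876] turn [-0.0013  0.0013  0.1765] rows>= 9.0
```

Call:
jog_arm(motion=[0,0,0,-0.1,0,0,0,0,0,0,-0.2,0,0,0,0,-0.167,0.815,-0.2,-0.001,0.001,0.176,0,-0.167,0.815,-0.2,-0.001,0.001,0.176,0,-0.167,0.815,-0.2,-0.001,0.001,0.176,0,-0.167,0.815,-0.2,-0.001,0.001,0.176,0,-0.167,0.815,-0.2,-0.001,0.001,0.176,0,-0.167,0.815,-0.2,-0.001,0.001,0.176])

```text
t: 15.75
tool_pos: [0.5292, -0.0905, 0.1463]
orientation: [0.107, 3.139, -0.001]
force: [1.6, 0.8, -1.2]
opening: 0.0138
```

Run:
```python
from h import *
go([.5292,.0236,.13],np.radians(90-3.95))
```

```text
shift [0.0157 0.2276 0.0325] turn [-0.0003  0.0003  0.0003] rows>= 3.0
```

Call:
jog_arm(motion=[0,0.016,0.228,0.03,0,0,0,0,0.016,0.228,0.03,0,0,0,0,0.016,0.228,0.03,0,0,0,0,0.016,0.228,0.03,0,0,0,0,0.016,0.228,0.03,0,0,0,0,0.016,0.228,0.03,0,0,0,0,0.016,0.228,0.03,0,0,0])

```text
t: 16.45
tool_pos: [0.5293, 0.0224, 0.1314]
orientation: [0.11, 3.139, -0.001]
force: [0.5, 0.1, -0.5]
opening: 0.0136
```

Run:
```python
from h import *
s=read_state();print(s["t"],s["tool_pos"],s["force"],s["opening"],s["dq"])
go([.5292,.0236,.053],np.radians(90-3.95))
c=wrist("w13");i=cv2.imread("pics/w13.png");crop(i,150,60,320,220,2,"w13_c")
```

```text
16.45 [0.5293 0.0224 0.1314] [ 0.4926  0.0693 -0.5495] 0.013604100178498078 [ 0.0003  0.0008 -0.002   0.0008  0.0003  0.0033]
shift [0.0004 0.0024 0.1569] turn [-0.0004  0.0004 -0.0009] rows>= 2.0
```

View pics/w13_c.png

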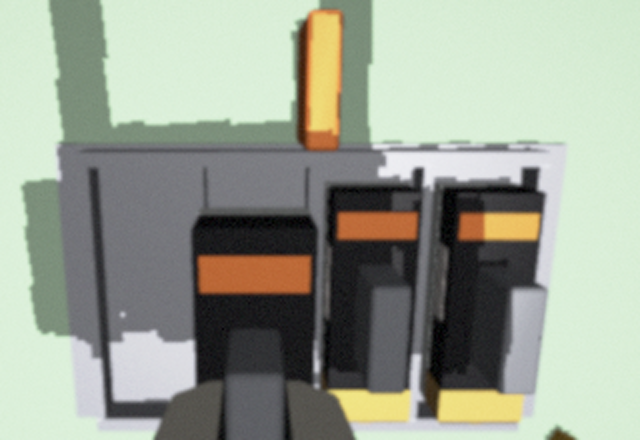

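Call:
jog_arm(motion=[0,0,0.002,0.05,0,0,-0.001,0,0,0.002,0.08,0,0,-0.001,0,0,0.002,0.1,0,0,-0.001,0,0,0.002,0.12,0,0,-0.001,0,0,0.002,0.14,0,0,-0.001,0,0,0.002,0.156,0,0,-0.001,0,0,0.002,0.156,0,0,-0.001,0,0,0.002,0.156,0,0,-0.001])

```text
t: 17.3
tool_pos: [0.5295, 0.0235, 0.0534]
orientation: [0.108, 3.139, -0.001]
force: [-0.8, 0.5, -1.6]
opening: 0.0141
```

Run:
```python
from h import *
s=read_state();print(s["t"],s["tool_pos"],s["force"],s["opening"],s["dq"])
c=wrist("w14");i=cv2.imread("pics/w14.png");crop(i,150,60,320,220,2,"w14_c")
```

```text
17.3 [0.5295 0.0235 0.0534] [-0.8     0.4656 -1.6296] 0.014100623656924504 [ 0.0023 -0.0053 -0.0022  0.0001  0.0013 -0.0009]
```

View pics/w14_c.png

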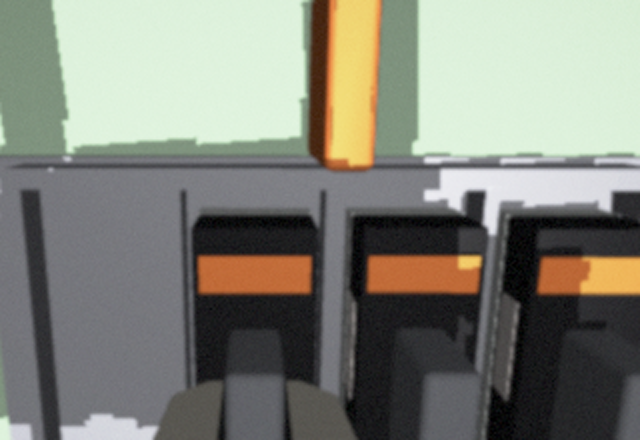

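Call:
jog_arm(motion=[0.32,0,0,0,0,0,0,0.32,0,0,0,0,0,0,0.32,0,0,0,0,0,0,0.32,0,0,-0.03,0,0,0,0.32,0,0,-0.1,0,0,0,0.32,0,0,-0.2,0,0,0,0.32,0,0,-0.2,0,0,0])

```text
t: 18.05
tool_pos: [0.5343, 0.0234, 0.1629]
orientation: [0.107, 3.126, -0.001]
force: [0.5, 0.2, 0.9]
opening: 0.0299
```

Run:
```python
from h import *
s=read_state();print(s["t"],s["tool_pos"],s["force"],s["opening"])
ct=grab("top","top4");t=cv2.imread("pics/top4.png");crop(t,210,160,255,145,3,"t4")
go([.401,-.3836,.14],np.radians(90+2.5))
```

```text
18.05 [0.5343 0.0234 0.1629] [0.4557 0.2245 0.9252] 0.029903367780730824
shift [ 0.2078 -0.8303  0.0372] turn [-0.0006  0.0067 -0.0714] rows>= 9.0
```

View pics/t4.png

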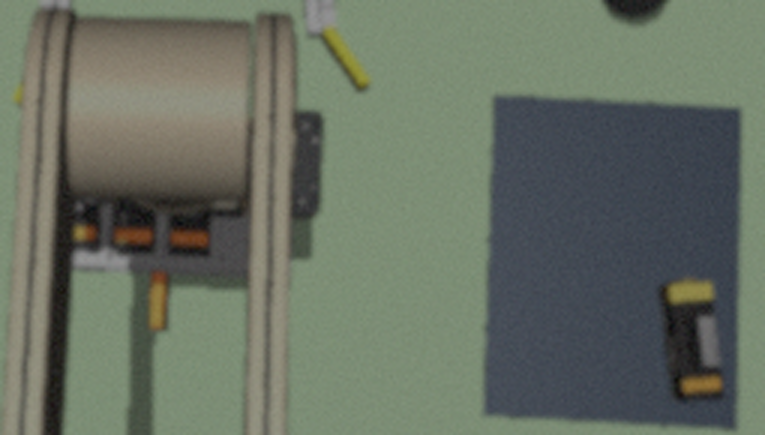

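Call:
jog_arm(motion=[0.5,0.208,-0.83,0.037,0,0.006,-0.07,0.5,0.208,-0.83,0.037,0,0.006,-0.07,0.5,0.208,-0.83,0.037,0,0.006,-0.07,0.5,0.208,-0.83,0.037,0,0.006,-0.07,0.5,0.208,-0.83,0.037,0,0.006,-0.07,0.5,0.208,-0.83,0.037,0,0.006,-0.07,0.5,0.208,-0.83,0.037,0,0.006,-0.07,0.5,0.208,-0.83,0.037,0,0.006,-0.07])

```text
t: 18.9
tool_pos: [0.4077, -0.3591, 0.1406]
orientation: [-0.065, 3.14, -0.001]
force: [-0.1, -0.4, -0.3]
opening: 0.0461
```

Run:
```python
from h import *
print(toolT()[:3,3]);go([.401,-.3836,.14],np.radians(90+2.5))
```

```text
[ 0.4077 -0.3591  0.1406]
shift [ 0.0154 -0.0483  0.0012] turn [-0.0003  0.0004 -0.0015] rows>= 1.0
```

Call:
jog_arm(motion=[0.5,0.015,-0.048,0,0,0,-0.0015,0.5,0.015,-0.048,0,0,0,-0.0015,0.5,0.015,-0.048,0,0,0,-0.0015,0.5,0.015,-0.048,0,0,0,-0.0015])

```text
t: 19.3
tool_pos: [0.4014, -0.3822, 0.1402]
orientation: [-0.07, 3.141, 0.001]
force: [0.6, 0.3, 0.0]
opening: 0.0468
```

Run:
```python
from h import *
print(toolT()[:3,3])
c=wrist("w15");i=cv2.imread("pics/w15.png");crop(i,220,130,120,150,4,"w15_c")
```

```text
[ 0.4014 -0.3822  0.1402]
```

View pics/w15_c.png

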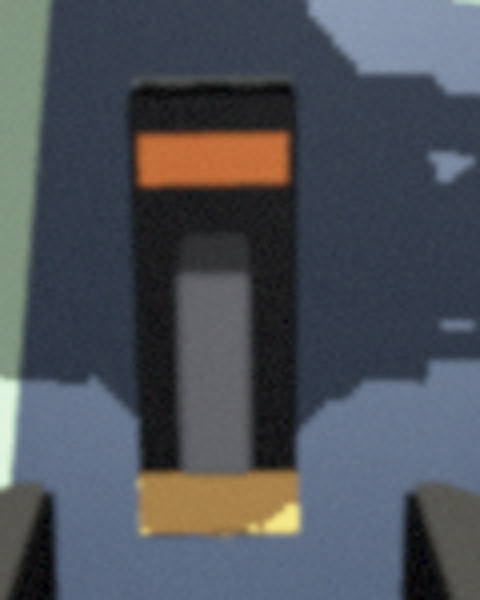

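Run:
```python
from h import *
fin(load("w15"),(213,273),(216,472),220,130,4)
```

```text
fin [ 0.4005 -0.3847  0.071 ] 3.1694366494743913 0.038375576416030836
shift [ 0.0024 -0.0051  0.1907] turn [ 0.0002  0.0003 -0.0066] rows>= 2.0
```

Call:
jog_arm(motion=[0.4,0.0015,-0.005,0.1,0,0,-0.007,0.4,0.0015,-0.005,0.15,0,0,-0.007,0.4,0.0015,-0.005,0.19,0,0,-0.007,0.4,0.0015,-0.005,0.19,0,0,-0.007,0,0.0015,-0.005,0.19,0,0,-0.007,0,0.0015,-0.005,0.19,0,0,-0.007,0,0.0015,-0.005,0.19,0,0,-0.007,0,0.0015,-0.005,0.19,0,0,-0.007], grip_force=20)

```text
t: 20.15
tool_pos: [0.4018, -0.3854, 0.0469]
orientation: [-0.088, 3.138, -0.003]
force: [-0.3, 2.0, 3.3]
opening: 0.0141
```

Call:
jog_arm(motion=[0,0,0,0,0,0,0,0,0,0,0,0,0,0,0,0,0,0,0,0,0], grip_force=20)

```text
t: 20.45
tool_pos: [0.4018, -0.3854, 0.0469]
orientation: [-0.088, 3.138, -0.003]
force: [-0.2, 0.3, 1.5]
opening: 0.014
```

Run:
```python
from h import *
go([.5260,-.0223,.14],np.radians(90-3.95))
```

```text
shift [-0.2891  0.7109 -0.1868] turn [-0.001   0.0014  0.0795] rows>= 8.0
```

Call:
jog_arm(motion=[0,0,0,-0.1,0,0,0,0,0,0,-0.2,0,0,0,0,-0.289,0.711,-0.2,-0.001,0.001,0.08,0,-0.289,0.711,-0.2,-0.001,0.001,0.08,0,-0.289,0.711,-0.2,-0.001,0.001,0.08,0,-0.289,0.711,-0.2,-0.001,0.001,0.08,0,-0.289,0.711,-0.2,-0.001,0.001,0.08,0,-0.289,0.711,-0.2,-0.001,0.001,0.08])

```text
t: 21.25
tool_pos: [0.4989, -0.0996, 0.1466]
orientation: [0.11, 3.139, -0.0]
force: [1.0, -0.5, -1.1]
opening: 0.0137
```

Run:
```python
from h import *
go([.5260,-.0223,.13],np.radians(90-3.95))
```

```text
shift [-0.0432  0.158   0.0333] turn [-0.0001  0.0005 -0.0008] rows>= 2.0
```

Call:
jog_arm(motion=[0,-0.043,0.158,0.03,0,0,0,0,-0.043,0.158,0.03,0,0,0,0,-0.043,0.158,0.03,0,0,0,0,-0.043,0.158,0.03,0,0,0,0,-0.043,0.158,0.03,0,0,0,0,-0.043,0.158,0.03,0,0,0])

```text
t: 21.85
tool_pos: [0.5258, -0.0236, 0.1319]
orientation: [0.113, 3.139, -0.001]
force: [-0.2, -0.2, -1.6]
opening: 0.0138
```

Run:
```python
from h import *
s=read_state();print(s["t"],s["tool_pos"],s["force"],s["opening"])
go([.5260,-.0223,.053],np.radians(90-3.95))
c=wrist("w16");i=cv2.imread("pics/w16.png");crop(i,190,60,320,220,2,"w16_c")
```

```text
21.85 [ 0.5258 -0.0236  0.1319] [-0.1759 -0.1624 -1.6465] 0.013777029944031788
shift [-0.      0.0026  0.1577] turn [-0.0002  0.0006 -0.0019] rows>= 2.0
```

View pics/w16_c.png

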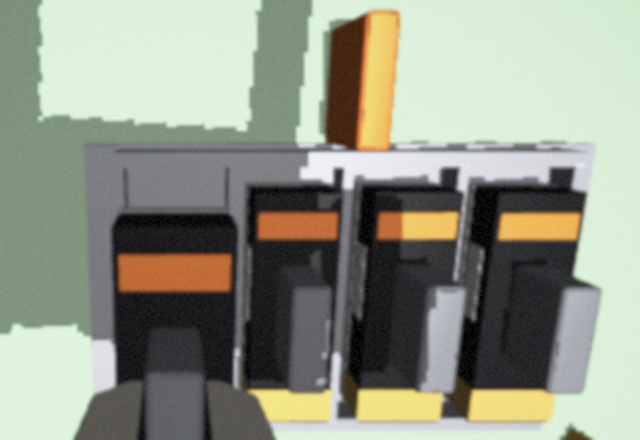

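Call:
jog_arm(motion=[0,0,0.003,0.05,0,0,-0.002,0,0,0.003,0.08,0,0,-0.002,0,0,0.003,0.1,0,0,-0.002,0,0,0.003,0.12,0,0,-0.002,0,0,0.003,0.14,0,0,-0.002,0,0,0.003,0.157,0,0,-0.002,0,0,0.003,0.157,0,0,-0.002,0,0,0.003,0.157,0,0,-0.002])

```text
t: 22.7
tool_pos: [0.5261, -0.022, 0.0533]
orientation: [0.108, 3.139, -0.0]
force: [0.1, 0.2, -1.8]
opening: 0.0138
```

Run:
```python
from h import *
s=read_state();print(s["t"],s["tool_pos"],s["force"],s["opening"],s["dq"])
c=wrist("w17");i=cv2.imread("pics/w17.png");crop(i,150,60,320,220,2,"w17_c")
```

```text
22.7 [ 0.5261 -0.022   0.0533] [ 0.0535  0.2204 -1.8201] 0.01380421242875181 [-0.0011 -0.0045 -0.0029  0.001   0.0037 -0.0018]
```

View pics/w17_c.png

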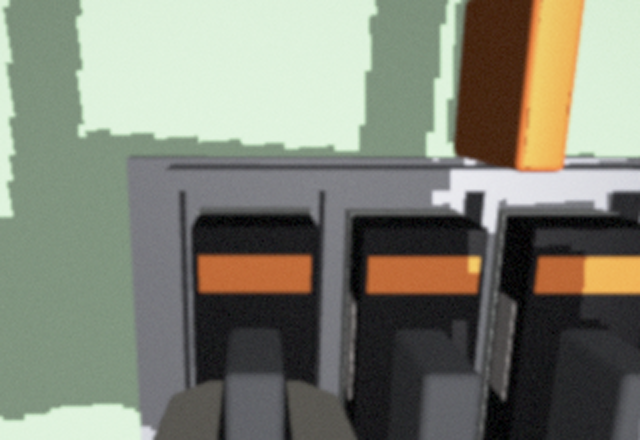

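Call:
jog_arm(motion=[0.32,0,0,0,0,0,0,0.32,0,0,0,0,0,0,0.32,0,0,0,0,0,0,0.32,0,0,-0.03,0,0,0,0.32,0,0,-0.1,0,0,0,0.32,0,0,-0.2,0,0,0,0.32,0,0,-0.2,0,0,0])

```text
t: 23.45
tool_pos: [0.5309, -0.0226, 0.1629]
orientation: [0.107, 3.125, -0.003]
force: [1.1, -0.9, 0.5]
opening: 0.0296
```

Run:
```python
from h import *
s=read_state();print(s["t"],s["tool_pos"],s["force"],s["opening"])
go([.443,.0526,.16],np.radians(90-3.95))
```

```text
23.45 [ 0.5309 -0.0226  0.1629] [ 1.1032 -0.8999  0.5145] 0.029591498250402564
shift [0.1857 0.1381 0.0029] turn [-0.0008  0.0092  0.0002] rows>= 3.0
```

Call:
jog_arm(motion=[0.5,0.186,0.138,0,0,0.009,0,0.5,0.186,0.138,0,0,0.009,0,0.5,0.186,0.138,0,0,0.009,0,0.5,0.186,0.138,0,0,0.009,0,0.5,0.186,0.138,0,0,0.009,0,0.5,0.186,0.138,0,0,0.009,0])

```text
t: 24.05
tool_pos: [0.4438, 0.0519, 0.1618]
orientation: [0.109, 3.139, -0.002]
force: [0.2, -0.2, -0.1]
opening: 0.0464
```

Run:
```python
from h import *
s=read_state();print(s["t"],s["tool_pos"],s["force"],s["opening"])
c=wrist("w18");grab("top","top5");t=cv2.imread("pics/top5.png");crop(t,200,70,150,220,3,"t5")
```

```text
24.05 [0.4438 0.0519 0.1618] [ 0.2099 -0.194  -0.0506] 0.04638906358825084
```

View pics/w18.png

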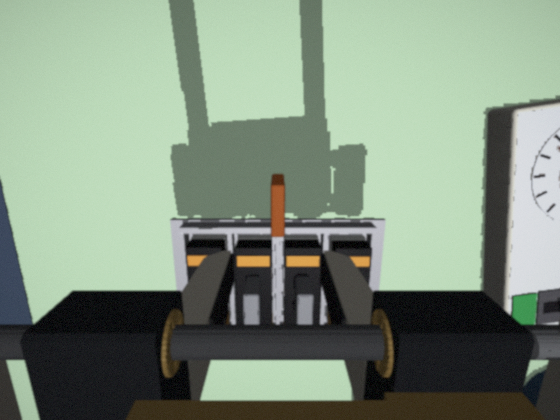

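View pics/t5.png

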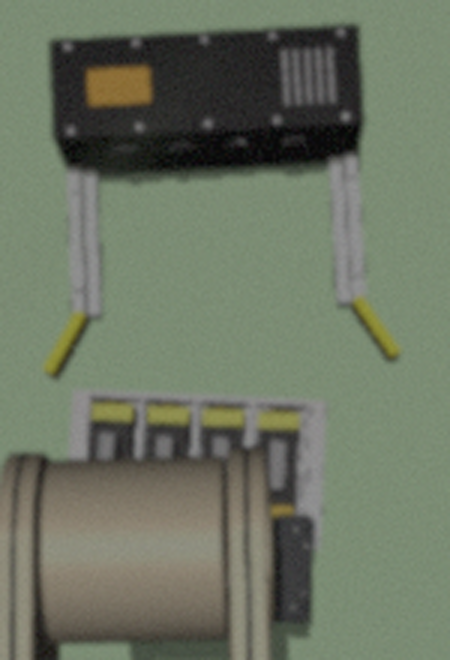

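Run:
```python
from h import *
c=load("w18");T=toolT()
w=toplane(c,[(278.5,175),(277.5,236)],.056);print(w,(w-T[:3,3])@T[:3,:3])
go([.443,.0523,.020],np.radians(90-3.95))
```

```text
[[0.4138 0.056  0.056 ]
 [0.4664 0.0516 0.056 ]] [[ 0.0299  0.0023  0.1054]
 [-0.0229  0.0015  0.1055]]
shift [0.0011 0.0013 0.2829] turn [-0.0009  0.0001 -0.0006] rows>= 3.0
```

Call:
jog_arm(motion=[0.45,0.001,0.002,0.1,-0.001,0,0,0.45,0.001,0.002,0.18,-0.001,0,0,0.45,0.001,0.002,0.25,-0.001,0,0,0.45,0.001,0.002,0.283,-0.001,0,0,0.45,0.001,0.002,0.283,-0.001,0,0,0,0.001,0.002,0.283,-0.001,0,0,0,0.001,0.002,0.283,-0.001,0,0,0,0.001,0.002,0.283,-0.001,0,0], grip_force=40)

```text
t: 24.95
tool_pos: [0.4446, 0.0526, 0.0215]
orientation: [0.11, 3.137, 0.0]
force: [-0.5, 0.6, 0.2]
opening: 0.0221
```

Call:
jog_arm(motion=[0,0,0,0,0,0,0,0,0,0,0,0,0,0,0,0,0,0,0,0,0], grip_force=40)

```text
t: 25.25
tool_pos: [0.4457, 0.0525, 0.0228]
orientation: [0.11, 3.134, 0.0]
force: [-1.0, 0.1, 6.8]
opening: 0.0117
```

Run:
```python
from h import *
s=read_state();print(s["t"],s["tool_pos"],s["force"],s["opening"],s["wrist_torque"])
c=wrist("w19");T=toolT();print(T)
```

```text
25.25 [0.4457 0.0525 0.0228] [-1.0177  0.0885  6.8362] 0.011659729288427591 [-0.1414  0.1821 -0.0551]
[[-0.9975  0.07    0.0052  0.4457]
 [ 0.07    0.9975  0.      0.0525]
 [-0.0052  0.0004 -1.      0.0228]
 [ 0.      0.      0.      1.    ]]
```

View pics/w19.png

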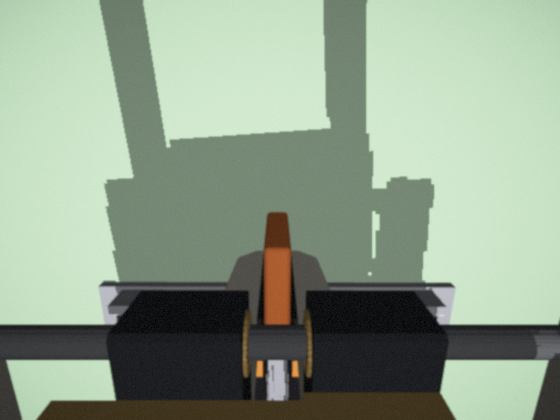

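Run:
```python
from h import *
s=read_state();print(s["tool_pos"],s["force"])
go([.4614,.0199,.0222],np.radians(90+1.4))
t=cv2.imread("pics/top5.png");crop(t,205,70,70,130,6,"t5L");crop(t,290,70,70,130,6,"t5R")
i=np.hstack([cv2.imread("pics/t5L.png")[:,:],cv2.imread("pics/t5R.png")]);cv2.imwrite("pics/t5LR.png",cv2.resize(i[180:780],None,fx=.95,fy=.95))
cv2.imwrite("pics/t5LR.png",i[200:780,:][:, :800])
```

```text
[0.4457 0.0525 0.0228] [-0.7927 -1.0286  6.4635]
shift [-0.036  -0.0628  0.0013] turn [ 0.0001  0.0033 -0.0602] rows>= 1.0
```

View pics/t5LR.png

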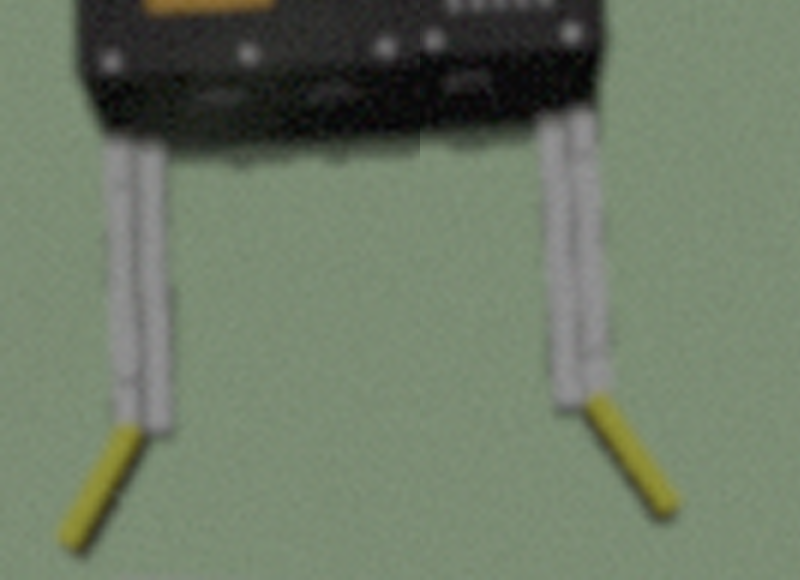

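Run:
```python
from h import *
c=grab("top")
L=uncrop([(134,140),(143,428)],205,70+200/6,6);
Rr=uncrop([(571-420,110),(582-420,400)],290,70+200/6,6)
for z in(.03,.013):
    a=toplane(c,L,z);b=toplane(c,Rr,z);print(z,a[:,:2],b[:,:2],"w",np.linalg.norm(a[1]-b[1]),"mid",((a+b)/2)[:,:2], [np.degrees(np.arctan2(*(q[0]-q[1])[[1,0]])) for q in(a,b)])
# tips and rail ends
a=toplane(c,uncrop([(70,548)],205,70+200/6,6),.03);b=toplane(c,uncrop([(672-420,517)],290,70+200/6,6),.03);print("tips",a,b,(a+b)/2,np.linalg.norm(a-b), np.degrees(np.arctan2(-(a-b)[0][0],(a-b)[0][1])))
a=toplane(c,uncrop([(143,432)],205,70+200/6,6),.02);b=toplane(c,uncrop([(582-420,405)],290,70+200/6,6),.02);print("ends",a,b,(a+b)/2,np.degrees(np.arctan2(-(a-b)[0][0],(a-b)[0][1])))
```

```text
0.03 [[0.7853 0.1358]
 [0.661  0.1331]] [[ 0.7927 -0.0881]
 [ 0.6676 -0.089 ]] w 0.22225389367738974 mid [[0.789  0.0238]
 [0.6643 0.0221]] [np.float64(1.2202087455748936), np.float64(0.4042750332268441)]
0.013 [[0.7901 0.1377]
 [0.6643 0.135 ]] [[ 0.7977 -0.0891]
 [ 0.6709 -0.09  ]] w 0.22515880237324465 mid [[0.7939 0.0243]
 [0.6676 0.0225]] [np.float64(1.2202087455748927), np.float64(0.40427503322684616)]
tips [[0.6109 0.1642 0.03  ]] [[ 0.6171 -0.125   0.03  ]] [[0.614  0.0196 0.03  ]] 0.2892534498958367 1.2276816713585061
ends [[0.6612 0.1343 0.02  ]] [[ 0.6674 -0.0895  0.02  ]] [[0.6643 0.0224 0.02  ]] 1.5799915868976249
```

Call:
jog_arm(motion=[0,-0.009,-0.015,0,0,0,-0.015,0,-0.018,-0.03,0,0,0,-0.03,0,-0.027,-0.046,0,0,0,-0.045,0,-0.036,-0.061,0,0,0,-0.058,0,-0.036,-0.061,0,0,0,-0.058,0,-0.036,-0.061,0,0,0,-0.058], grip_force=40)

```text
t: 25.95
tool_pos: [0.4615, 0.0208, 0.0228]
orientation: [-0.032, 3.136, -0.0]
force: [1.1, 0.0, -2.9]
opening: 0.0122
```

Run:
```python
from h import *
s=read_state();print(s["t"],s["tool_pos"],s["force"],s["opening"],s["wrist_torque"])
T=toolT();print(np.degrees(np.arctan2(-T[0,1],T[1,1])))
grab("top","top6");t=cv2.imread("pics/top6.png");crop(t,205,100,140,130,5,"t6")
c=wrist("w20")
```

```text
25.95 [0.4615 0.0208 0.0228] [ 1.098   0.0153 -2.9387] 0.012218909664800362 [-0.0083 -0.1524  0.0419]
1.1529042557600544
```

View pics/t6.png

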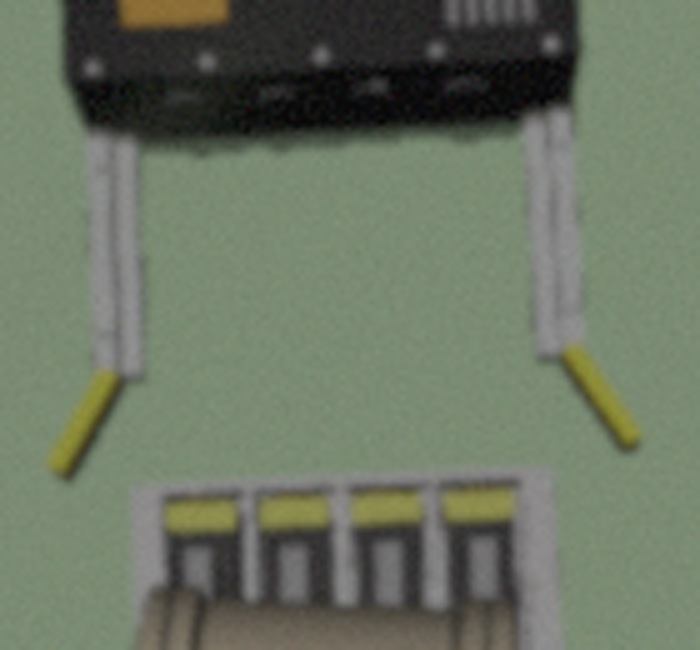

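View pics/w20.png

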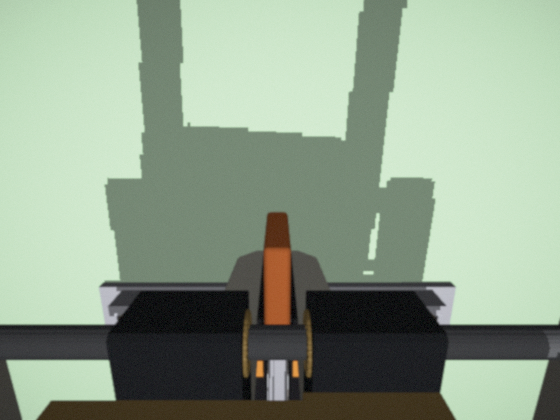

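Run:
```python
from h import *
t=cv2.imread("pics/top6.png");crop(t,225,165,50,50,8,"a");crop(t,300,165,50,50,8,"b");cv2.imwrite("pics/t6ab.png",np.hstack([cv2.imread("pics/a.png"),cv2.imread("pics/b.png")]))
```

```text
(no output)
```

View pics/t6ab.png

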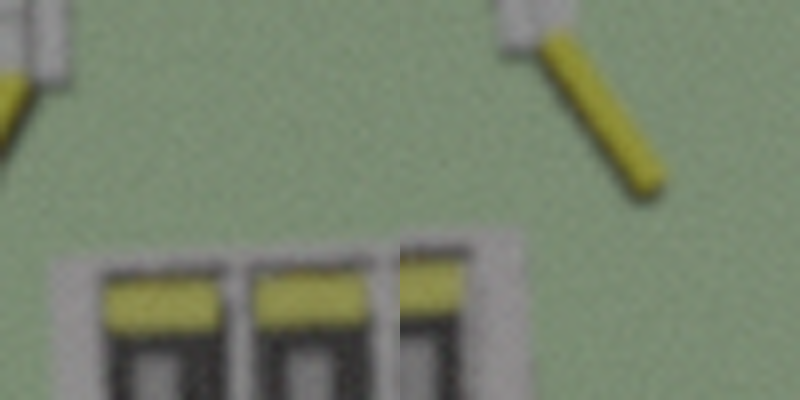

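Run:
```python
from h import *
c=grab("top")
a=toplane(c,uncrop([(50,258)],225,165,8),.006)[0];b=toplane(c,uncrop([(123,229)],300,165,8),.006)[0]
print("tray front",a,b,(a+b)/2,np.linalg.norm(a-b),np.degrees(np.arctan2(-(a-b)[0],(a-b)[1])))
l=toplane(c,uncrop([(70,85)],225,165,8),.013)[0];r=toplane(c,uncrop([(100,50)],300,165,8),.013)[0]
print("lips",l,r,(l+r)/2,np.linalg.norm(l-r),np.degrees(np.arctan2(-(l-r)[0],(l-r)[1])))
```

```text
tray front [0.607  0.1303 0.006 ] [ 0.6112 -0.0844  0.006 ] [0.6091 0.0229 0.006 ] 0.21469826126487523 1.1307887154912277
lips [0.6615 0.1226 0.013 ] [ 0.668  -0.0784  0.013 ] [0.6648 0.0221 0.013 ] 0.20108479936448687 1.8422371728268405
```

Run:
```python
from h import *
go([.5210,.0196,.0228],np.radians(90+1.4))
```

```text
shift [-0.1191 -0.0052  0.0006] turn [-0.0002  0.0034 -0.0023] rows>= 2.0
```

Call:
jog_arm(motion=[0,-0.02,-0.004,0,0,0,-0.003,0,-0.04,-0.005,0,0,0,-0.003,0,-0.06,-0.005,0,0,0,-0.003,0,-0.08,-0.005,0,0,0,-0.003,0,-0.1,-0.005,0,0,0,-0.003,0,-0.12,-0.005,0,0,0,-0.003,0,-0.12,-0.005,0,0,0,-0.003], grip_force=40)

```text
t: 26.8
tool_pos: [0.522, 0.02, 0.0229]
orientation: [-0.04, 3.136, -0.0]
force: [0.8, -1.2, -4.7]
opening: 0.0119
```

Run:
```python
from h import *
s=read_state();print(s["t"],s["tool_pos"],s["force"],s["opening"],s["wrist_torque"])
T=toolT();print(np.degrees(np.arctan2(-T[0,1],T[1,1])))
grab("top","top7");t=cv2.imread("pics/top7.png");crop(t,205,100,140,110,5,"t7")
```

```text
26.8 [0.522  0.02   0.0229] [ 0.8005 -1.1645 -4.6901] 0.011920790530968865 [ 0.0433 -0.1339  0.0904]
1.4598957737193676
```

View pics/t7.png

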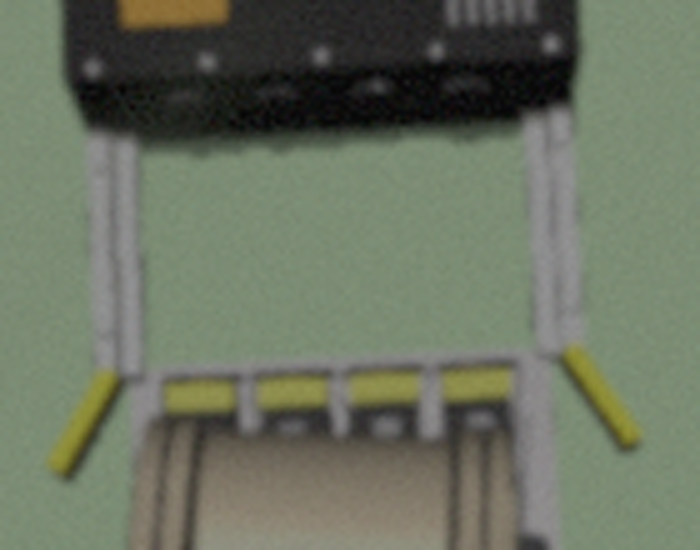

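Run:
```python
from h import *
go([.5809,.021,.0228],np.radians(90+1.4))
```

```text
shift [-0.1186 -0.001   0.0005] turn [-0.0001  0.0033  0.0007] rows>= 2.0
```

Call:
jog_arm(motion=[0,-0.02,-0.001,0,0,0,0,0,-0.04,-0.001,0,0,0,0,0,-0.06,-0.001,0,0,0,0,0,-0.08,-0.001,0,0,0,0,0,-0.1,-0.001,0,0,0,0,0,-0.118,-0.001,0,0,0,0,0,-0.118,-0.001,0,0,0,0], grip_force=40)

```text
t: 27.55
tool_pos: [0.5819, 0.021, 0.0228]
orientation: [-0.04, 3.135, -0.0]
force: [1.1, -0.7, -6.0]
opening: 0.0119
```

Run:
```python
from h import *
s=read_state();print(s["t"],s["tool_pos"],s["force"],s["opening"],s["wrist_torque"])
T=toolT();print(np.degrees(np.arctan2(-T[0,1],T[1,1])))
grab("top","top8");t=cv2.imread("pics/top8.png");crop(t,205,100,140,110,5,"t8")
go([.6409,.0225,.0228],np.radians(90+1.4))
```

```text
27.55 [0.5819 0.021  0.0228] [ 1.144  -0.7321 -5.9785] 0.011913022680456761 [ 0.0032  0.1109 -0.0027]
1.4671742601862712
shift [-0.1191  0.      0.0005] turn [-0.0001  0.0037  0.0007] rows>= 2.0
```

View pics/t8.png

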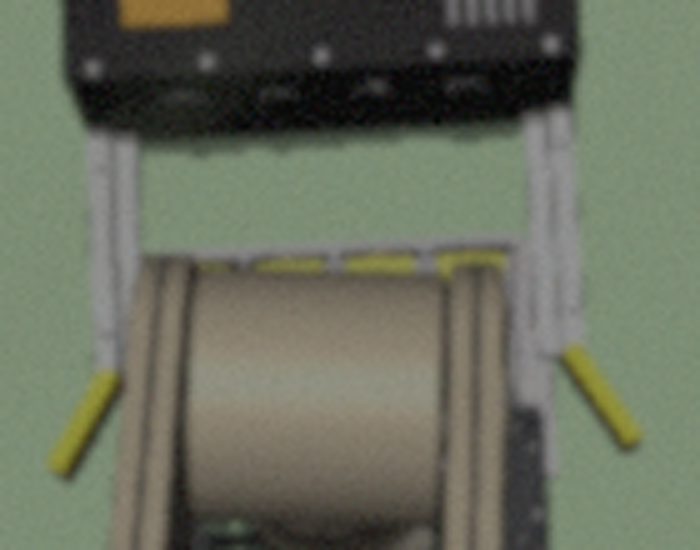

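Call:
jog_arm(motion=[0,-0.02,0,0.001,0,0,0,0,-0.04,0,0.001,0,0,0,0,-0.06,0,0.001,0,0,0,0,-0.08,0,0.001,0,0,0,0,-0.095,0,0.001,0,0,0,0,-0.105,0,0.001,0,0,0,0,-0.105,0,0.001,0,0,0], grip_force=40)

```text
t: 28.3
tool_pos: [0.6349, 0.0223, 0.0226]
orientation: [-0.04, 3.134, -0.0]
force: [2.6, -0.7, -5.2]
opening: 0.012
```

Call:
jog_arm(motion=[0,-0.006,0,0,0,0,0,0,-0.012,0,0,0,0,0,0,-0.014,0,0,0,0,0], grip_force=40)

```text
t: 28.6
tool_pos: [0.6417, 0.0225, 0.0226]
orientation: [-0.04, 3.135, -0.0]
force: [-4.9, 0.7, 2.9]
opening: 0.0113
```

Call:
jog_arm(motion=[0,-0.003,0,0,0,0,0,0,-0.006,0,0,0,0,0])

```text
t: 28.8
tool_pos: [0.643, 0.0225, 0.0226]
orientation: [-0.04, 3.138, -0.0]
force: [-19.0, -1.5, 11.4]
opening: 0.0116
```

Run:
```python
from h import *
s=read_state();print(s["t"],s["tool_pos"],s["force"],s["opening"],s["wrist_torque"])
```

```text
28.8 [0.643  0.0225 0.0226] [-18.9928  -1.5105  11.4486] 0.011628703992940704 [0.0045 2.7672 0.0208]
```

Call:
jog_arm(motion=[0,-0.002,0,0,0,0,0,0.4,0,0,0,0,0,0,0.4,0,0,0,0,0,0,0.4,0,0,0,0,0,0,0.4,0,0,0,0,0,0])

```text
t: 29.3
tool_pos: [0.6435, 0.0225, 0.0229]
orientation: [-0.04, 3.137, -0.0]
force: [-0.9, 0.1, 0.5]
opening: 0.0364
```

Call:
jog_arm(motion=[0.4,0,0,-0.05,0,0,0,0.4,0,0,-0.12,0,0,0,0.4,0,0,-0.2,0,0,0,0.4,0.1,0,-0.3,0,0,0,0.4,0.2,0,-0.36,0,0,0,0.4,0.3,0,-0.36,0,0,0,0.4,0.3,0,-0.36,0,0,0,0.4,0.3,0,-0.36,0,0,0])

```text
t: 30.1
tool_pos: [0.4914, 0.0187, 0.2039]
orientation: [-0.04, 3.135, -0.001]
force: [1.0, 0.1, -0.7]
opening: 0.037
```

Run:
```python
from h import *
s=read_state();print(s["t"],s["tool_pos"],s["force"],s["opening"])
grab("top","top9");t=cv2.imread("pics/top9.png");crop(t,205,70,140,140,4,"t9")
grab("scene","s9");t=cv2.imread("pics/s9.png");crop(t,225,165,180,190,3,"s9c")
```

```text
30.1 [0.4914 0.0187 0.2039] [ 0.9541  0.0736 -0.7107] 0.037046812039578964
```

View pics/t9.png

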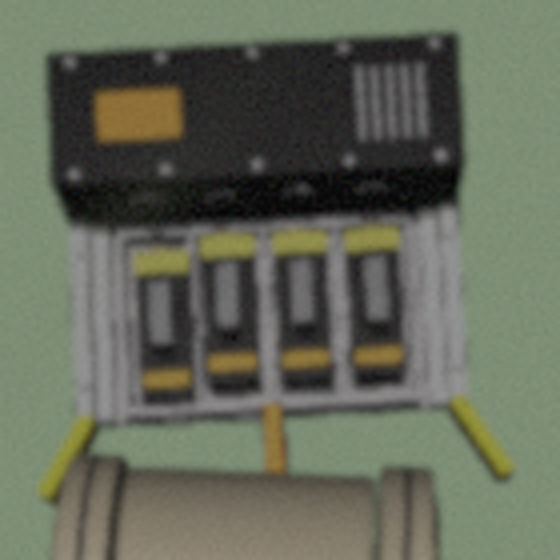

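View pics/s9c.png

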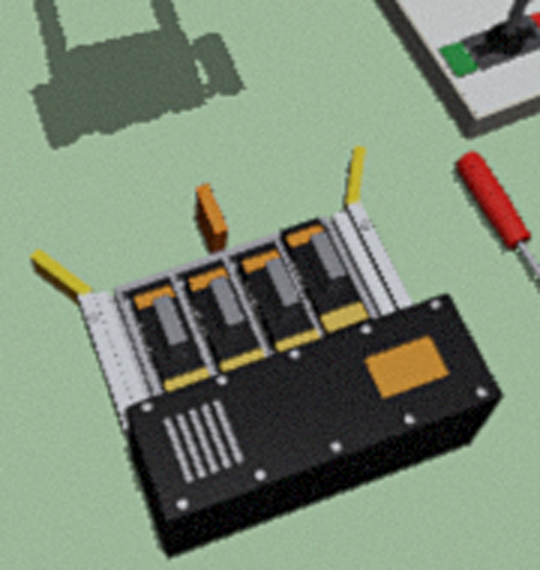

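Run:
```python
from h import *
go([.72,.08,.20],np.radians(90+1.4))
```

```text
shift [-0.4564  0.1111  0.0087] turn [-0.0003  0.004   0.0008] rows>= 5.0
```

Call:
jog_arm(motion=[0.4,-0.456,0.111,0,0,0.004,0,0.4,-0.456,0.111,0,0,0.004,0,0.4,-0.456,0.111,0,0,0.004,0,0.4,-0.456,0.111,0,0,0.004,0,0.4,-0.456,0.111,0,0,0.004,0,0.4,-0.456,0.111,0,0,0.004,0,0.4,-0.456,0.111,0,0,0.004,0])

```text
t: 30.9
tool_pos: [0.7201, 0.0802, 0.2011]
orientation: [0.041, -3.138, 0.001]
force: [-0.2, 0.4, -0.6]
opening: 0.0373
```

Run:
```python
from h import *
s=read_state();print(s["t"],s["tool_pos"],s["force"],s["opening"])
c=wrist("w21");t=cv2.imread("pics/w21.png");crop(t,150,80,260,200,3,"w21c")
```

```text
30.9 [0.7201 0.0802 0.2011] [-0.2048  0.4405 -0.5638] 0.03731801467667186
```

View pics/w21c.png

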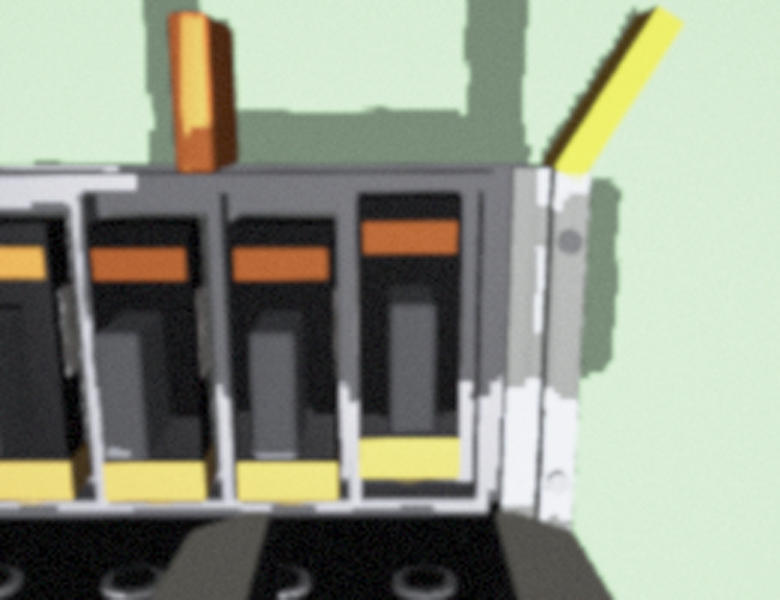

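Run:
```python
from h import *
c=load("w21")
p=uncrop([(410,221),(410,255),(410,437),(281,248),(281,282),(288,462),(362,221),(458,221),(233,248),(328,248)],150,80,3)
w=toplane(c,p,.041);d=np.array([.7268,.0247,0]);th=np.radians(1.4);u=np.array([np.cos(th),np.sin(th),0]);v=np.array([-u[1],u[0],0])
print(np.c_[(w-d)@u,(w-d)@v]*1000)
w=toplane(c,uncrop([(415,305),(412,432),(273,332),(277,456)],150,80,3),.076);print(np.c_[(w-d)@u,(w-d)@v]*1000)
w=toplane(c,uncrop([(300,167),(500,165)],150,80,3),.006);print("rear plate edge",np.c_[(w-d)@u,(w-d)@v]*1000)
```

```text
[[-47.4492  65.3577]
 [-36.5931  65.4565]
 [ 25.1649  66.0188]
 [-38.7841  23.9335]
 [-27.7629  23.6415]
 [ 34.2343  24.3928]
 [-47.4273  50.0303]
 [-47.4711  80.6833]
 [-38.7615   8.4873]
 [-38.8062  39.056 ]]
[[-26.9905  66.1064]
 [ 11.9666  65.6073]
 [-18.8766  24.4381]
 [ 19.7241  24.5494]]
rear plate edge [[-62.2158  27.7907]
 [-62.9909  97.4483]]
```

Run:
```python
from h import *
d=np.array([.7268,.0247,0]);th=np.radians(1.4);u=np.array([np.cos(th),np.sin(th),0]);v=np.array([-u[1],u[0],0])
p=d-.0075*u+.0652*v;print(p)
go([p[0],p[1],.12],np.pi/2+th)
```

```text
[0.7177 0.0897 0.    ]
shift [0.0032 0.0198 0.165 ] turn [-0.0004 -0.0014  0.0008] rows>= 2.0
```

Call:
jog_arm(motion=[0.27,0.003,0.02,0.08,0,-0.001,0.001,0.27,0.003,0.02,0.13,0,-0.001,0.001,0.27,0.003,0.02,0.164,0,-0.001,0.001,0.27,0.003,0.02,0.164,0,-0.001,0.001,0.27,0.003,0.02,0.164,0,-0.001,0.001])

```text
t: 31.45
tool_pos: [0.7181, 0.0895, 0.122]
orientation: [-0.037, 3.141, -0.001]
force: [-0.5, -0.2, -0.6]
opening: 0.0252
```

Run:
```python
from h import *
s=read_state();print(s["t"],s["tool_pos"],s["force"],s["opening"])
c=wrist("w22");t=cv2.imread("pics/w22.png");crop(t,150,80,260,200,3,"w22c")
go([.7177,.0897,.053],np.pi/2+np.radians(1.4))
```

```text
31.45 [0.7181 0.0895 0.122 ] [-0.54   -0.2218 -0.6022] 0.025227785168733207
shift [0.0026 0.0004 0.1401] turn [-0.0003  0.0016 -0.0004] rows>= 2.0
```

View pics/w22c.png

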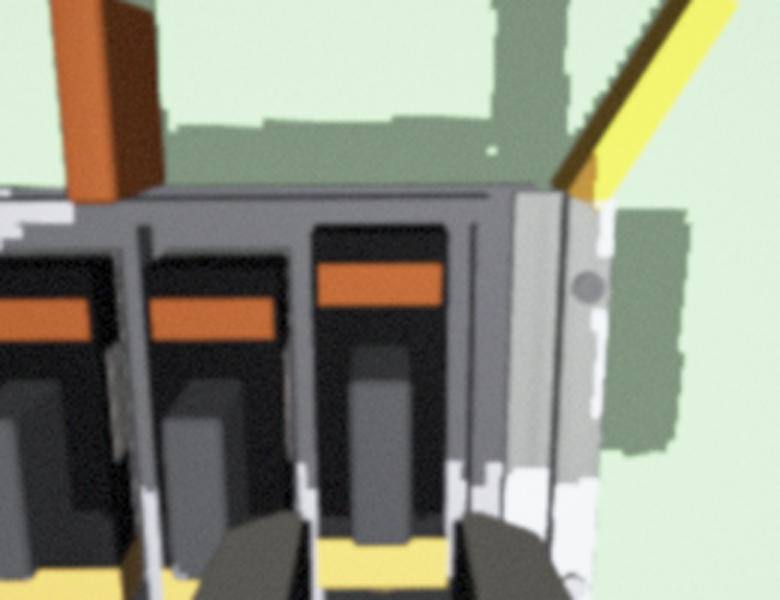

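Call:
jog_arm(motion=[0.27,0.002,0,0.06,0,0,0,0.27,0.002,0,0.1,0,0,0,0.27,0.002,0,0.135,0,0,0,0.27,0.002,0,0.135,0,0,0,0,0.002,0,0.135,0,0,0,0,0.002,0,0.135,0,0,0,0,0.002,0,0.135,0,0,0,0,0.002,0,0.135,0,0,0], grip_force=8)

```text
t: 32.3
tool_pos: [0.7194, 0.0894, 0.0575]
orientation: [-0.037, 3.136, -0.001]
force: [0.5, -1.5, 5.4]
opening: 0.0141
```

Call:
jog_arm(motion=[0,-0.005,0.002,0,0,0,0,0,-0.01,0.004,0,0,0,0,0,-0.014,0.006,0,0,0,0,0,-0.014,0.006,0,0,0,0])

```text
t: 32.7
tool_pos: [0.7265, 0.0928, 0.0575]
orientation: [-0.037, 3.136, -0.001]
force: [0.0, 0.1, 1.1]
opening: 0.0139
```

Call:
jog_arm(motion=[0.27,0,0,0,0,0,0,0.27,0,0,0,0,0,0,0.27,0,0,0,0,0,0,0.27,0,0,-0.05,0,0,0,0.27,0,0,-0.12,0,0,0,0.27,0,0,-0.2,0,0,0,0.27,0,0,-0.3,0,0,0,0.27,0,0,-0.3,0,0,0])

```text
t: 33.5
tool_pos: [0.7298, 0.0931, 0.2185]
orientation: [-0.037, 3.121, 0.0]
force: [1.0, -0.4, 0.4]
opening: 0.0248
```

Run:
```python
from h import *
s=read_state();print(s["t"],s["tool_pos"],s["force"],s["opening"])
c=wrist("w23");t=cv2.imread("pics/w23.png");crop(t,150,80,260,200,3,"w23c")
```

```text
33.5 [0.7298 0.0931 0.2185] [ 0.9829 -0.3607  0.3634] 0.024767218056256014
```

View pics/w23c.png

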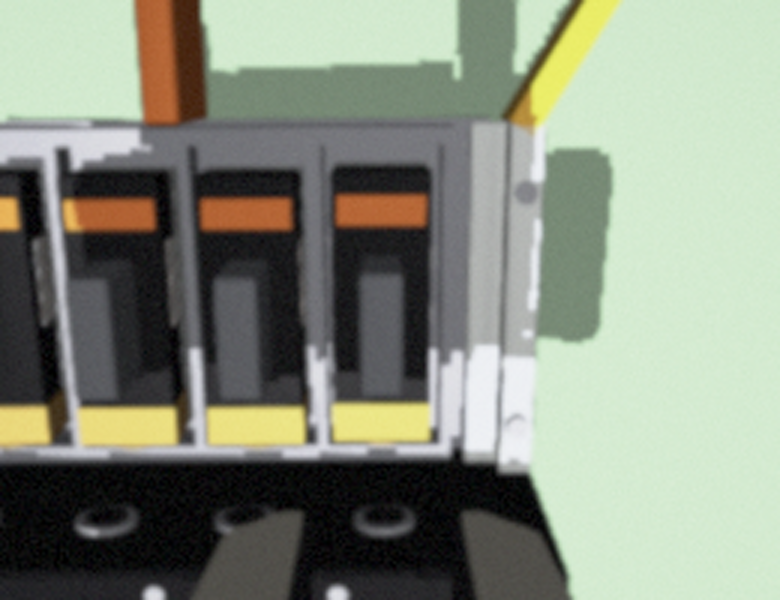

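```bash
cat >> h.py <<'E'
def gox(pos,yawdeg):
    T=toolT();Rc=T[:3,:3];y=np.radians(yawdeg);yt=np.array([np.cos(y),np.sin(y),0]);z=np.array([0,0,-1.]);M=np.c_[np.cross(yt,z),yt,z]
    rv=R.from_matrix(Rc.T@M).as_rotvec();d=Rc.T@(np.array(pos)-T[:3,3])
    print("at",T[:3,3],"yaw",np.degrees(np.arctan2(T[1,1],T[0,1])),"shift",np.round(d/.5,4),"turn",np.round(rv/(np.pi/2),4))
E
python3 - <<'E'
from h import *
print(read_state()["q"])
gox([.43,.318,.20],30)
E
```

```text
[ 0.0576  0.4859  1.0689 -0.0007  1.5707 -1.537 ]
at [0.7286 0.0931 0.2143] yaw 91.36718591245483 shift [0.5867 0.464  0.0191] turn [0.0054 0.0093 0.6818]
```

Call:
jog_arm(motion=[0.6,0.587,0.464,0,0.005,0.009,0.68,0.6,0.587,0.464,0,0.005,0.009,0.68,0.6,0.587,0.464,0,0.005,0.009,0.68,0.6,0.587,0.464,0,0.005,0.009,0.68,0.6,0.587,0.464,0,0.005,0.009,0.68,0.6,0.587,0.464,0,0.005,0.009,0.68,0.6,0.587,0.464,0,0.005,0.009,0.68,0.6,0.587,0.464,0,0.005,0.009,0.68])

```text
t: 34.35
tool_pos: [0.4262, 0.3194, 0.2082]
orientation: [-1.571, -2.719, 0.001]
force: [0.5, -0.6, -0.1]
opening: 0.0561
```

Run:
```python
from h import *
gox([.43,.318,.18],-34)
```

```text
at [0.4262 0.3194 0.2082] yaw 29.965962135863837 shift [-0.0063  0.0052  0.0563] turn [-0.0011  0.0001  0.7107]
```

Call:
jog_arm(motion=[0.6,-0.006,0.005,0.056,0,0,0.71,0.6,-0.006,0.005,0.056,0,0,0.71,0.6,-0.006,0.005,0.056,0,0,0.71,0.6,-0.006,0.005,0.056,0,0,0.71,0.6,-0.006,0.005,0.056,0,0,0.71,0.6,-0.006,0.005,0.056,0,0,0.71,0.6,-0.006,0.005,0.056,0,0,0.71,0.6,-0.006,0.005,0.056,0,0,0.71])

```text
t: 35.15
tool_pos: [0.4291, 0.3176, 0.1786]
orientation: [-2.777, -1.468, 0.006]
force: [-0.4, 0.5, 0.4]
opening: 0.0561
```

Run:
```python
from h import *
c=wrist("w24");gox([.43,.318,.18],-34)
```

```text
at [0.4291 0.3176 0.1787] yaw -34.37155805855901 shift [ 0.0016  0.0011 -0.0027] turn [-0.0014  0.0019 -0.0041]
```

View pics/w24.png

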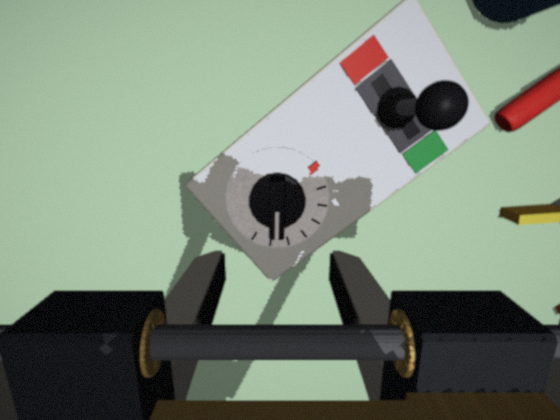

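Run:
```python
from h import *
t=cv2.imread("pics/w24.png");crop(t,210,140,140,130,5,"w24c")
```

```text
(no output)
```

View pics/w24c.png

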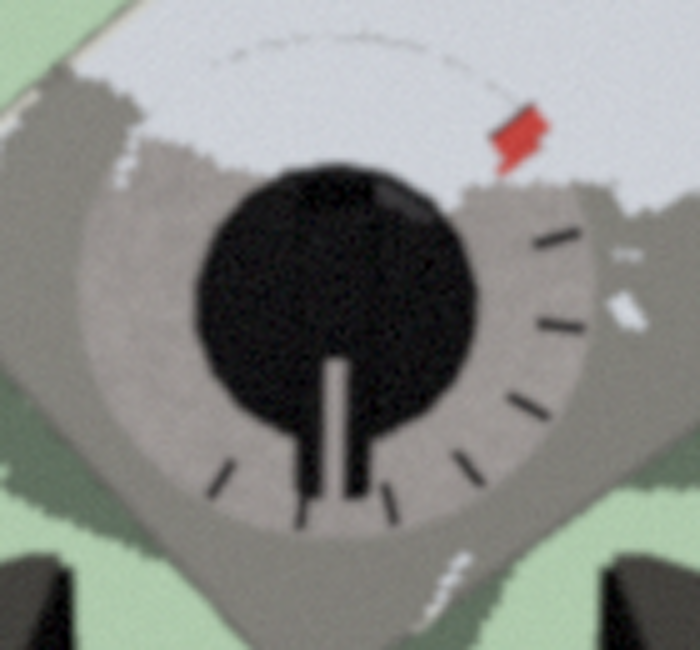

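Run:
```python
from h import *
c=load("w24");T=toolT()
w=toplane(c,uncrop([(336,357),(334,497)],210,140,5),.082);d=toplane(c,uncrop([(337,303)],210,140,5),.05);r=toplane(c,uncrop([(520,138)],210,140,5),.04)
print(w,np.linalg.norm(w[0]-w[1]),d,r); u=(w[1]-w[0]);u/=np.linalg.norm(u);cen=w[1]-.025*u;print("centre",cen,np.degrees(np.arctan2(u[1],u[0])))
k=d[0]; print("red dir from centre",np.degrees(np.arctan2(r[0,1]-k[1],r[0,0]-k[0])), (np.array([cen,k])-T[:3,3])@T[:3,:3])
gox([cen[0],cen[1],.057],-34+0)
```

```text
[[0.4307 0.3209 0.082 ]
 [0.4168 0.301  0.082 ]] 0.024235569073034792 [[0.4313 0.3215 0.05  ]] [[0.4745 0.3262 0.04  ]]
centre [0.4312 0.3215 0.082 ] -125.06936807878473
red dir from centre 6.19898200297682 [[ 0.0046 -0.0003  0.0967]
 [ 0.0047 -0.0001  0.1287]]
at [0.4291 0.3176 0.1787] yaw -34.37155805855901 shift [ 0.0094 -0.0004  0.2433] turn [-0.0014  0.0019 -0.0041]
```

Run:
```python
from h import *
gox([.4306,.3217,.057],-35.0)
```

```text
at [0.4291 0.3176 0.1787] yaw -34.37155805855901 shift [ 0.0091 -0.0016  0.2433] turn [-0.0014  0.0019  0.007 ]
```

Call:
jog_arm(motion=[0.5,0.009,-0.002,0.08,-0.001,0.002,0.007,0.5,0.009,-0.002,0.16,-0.001,0.002,0.007,0.5,0.009,-0.002,0.22,-0.001,0.002,0.007,0.5,0.009,-0.002,0.243,-0.001,0.002,0.007,0.5,0.009,-0.002,0.243,-0.001,0.002,0.007])

```text
t: 35.7
tool_pos: [0.4288, 0.3208, 0.055]
orientation: [-2.786, -1.452, 0.007]
force: [-0.8, 0.1, 0.3]
opening: 0.0467
```

Run:
```python
from h import *
print(read_state()["force"]);gox([.4306,.3217,.057],-35.0)
```

```text
[-0.8213  0.147   0.2859]
at [0.4288 0.3208 0.055 ] yaw -34.95160323569255 shift [ 0.0035  0.0019 -0.0041] turn [-0.0015  0.0024  0.0005]
```

Call:
jog_arm(motion=[0.5,0.004,0.002,-0.004,-0.001,0.002,0,0.5,0.004,0.002,-0.004,-0.001,0.002,0,0,0.004,0.002,-0.004,-0.001,0.002,0,0,0.004,0.002,-0.004,-0.001,0.002,0,0,0.004,0.002,-0.004,-0.001,0.002,0,0,0.004,0.002,-0.004,-0.001,0.002,0,0,0.004,0.002,-0.004,-0.001,0.002,0,0,0.004,0.002,-0.004,-0.001,0.002,0], grip_force=20)

```text
t: 36.5
tool_pos: [0.4313, 0.3216, 0.0572]
orientation: [2.786, 1.452, -0.0]
force: [2.5, -2.5, 0.8]
opening: 0.0123
```

Run:
```python
from h import *
s=read_state();print(s["force"],s["opening"],s["wrist_torque"]);gox([.4306,.3217,.057],-35.0)
c=wrist("w25");t=cv2.imread("pics/w25.png");crop(t,180,120,200,180,4,"w25c")
```

```text
[ 2.527  -2.4656  0.7786] 0.012322303752565766 [-0.4235 -0.3806 -0.0189]
at [0.4313 0.3216 0.0572] yaw -34.955519303707874 shift [-0.0007 -0.0013  0.0003] turn [0.0001 0.0002 0.0005]
```

View pics/w25c.png

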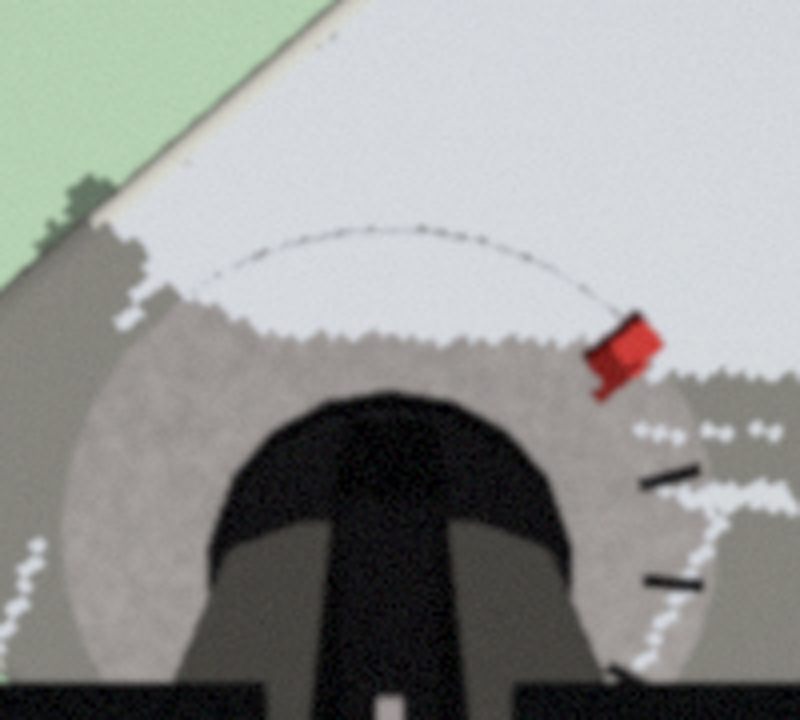

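Call:
jog_arm(motion=[0,0,0,0,0,0,-0.08,0,0,0,0,0,0,-0.16,0,0,0,0,0,0,-0.24,0,0,0,0,0,0,-0.32,0,0,0,0,0,0,-0.4,0,0,0,0,0,0,-0.48,0,0,0,0,0,0,-0.56,0,0,0,0,0,0,-0.56])

```text
t: 37.35
tool_pos: [0.4294, 0.3219, 0.0571]
orientation: [-1.895, -2.502, 0.004]
force: [-7.8, -0.6, 7.6]
opening: 0.0132
```

Run:
```python
from h import *
s=read_state();print(s["force"],s["opening"],s["wrist_torque"],s["q"]);gox([.4313,.3216,.057],95)
```

```text
[-7.8429 -0.5829  7.5745] 0.013167606440569907 [-0.1656  1.5448  0.0692] [0.5467 0.1037 1.8231 0.0017 1.2182 0.2716]
at [0.4294 0.3219 0.0571] yaw 15.723789221112298 shift [-0.0017  0.0035  0.0002] turn [-0.0017 -0.002  -0.8808]
```

Call:
jog_arm(motion=[0,0,-0.001,0,0,0,-0.08,0,0,-0.001,0,0,0,-0.16,0,0,-0.001,0,0,0,-0.24,0,0,-0.001,0,0,0,-0.32,0,0,-0.001,0,0,0,-0.4,0,0,-0.001,0,0,0,-0.48,0,0,-0.001,0,0,0,-0.56,0,0,-0.001,0,0,0,-0.56])

```text
t: 38.15
tool_pos: [0.4277, 0.3206, 0.0571]
orientation: [-0.642, -3.07, 0.006]
force: [-5.8, -6.8, 8.8]
opening: 0.0127
```

Run:
```python
from h import *
s=read_state();print(s["force"],s["opening"],s["wrist_torque"],s["q"]);gox([.4313,.3216,.057],95)
```

```text
[-5.8089 -6.7941  8.8066] 0.012669759486381797 [-1.3552  0.8944  0.0167] [ 0.5467  0.1019  1.8251  0.001   1.2216 -0.6124]
at [0.4277 0.3206 0.0571] yaw 66.39010452427479 shift [-0.0057  0.0046  0.0002] turn [-0.0025 -0.0038 -0.3179]
```

Call:
jog_arm(motion=[0,0,-0.003,0,0,0,-0.06,0,0,-0.003,0,0,0,-0.12,0,0,-0.003,0,0,0,-0.18,0,0,-0.003,0,0,0,-0.24,0,0,-0.003,0,0,0,-0.28,0,0,-0.003,0,0,0,-0.28])

```text
t: 38.75
tool_pos: [0.4274, 0.3195, 0.0572]
orientation: [0.045, -3.135, 0.004]
force: [3.1, 0.2, -2.2]
opening: 0.0131
```

Run:
```python
from h import *
s=read_state();print(s["force"],s["opening"],s["wrist_torque"],s["q"]);gox([.4313,.3216,.057],95)
c=wrist("w26")
```

```text
[ 3.1151  0.1654 -2.2402] 0.013059093866797657 [ 0.1463 -0.6401  0.0683] [ 0.5451  0.0986  1.8285  0.0011  1.2207 -1.0548]
at [0.4274 0.3195 0.0572] yaw 91.64406061794024 shift [-0.0079  0.004   0.0003] turn [-0.0013 -0.0038 -0.0373]
```

View pics/w26.png

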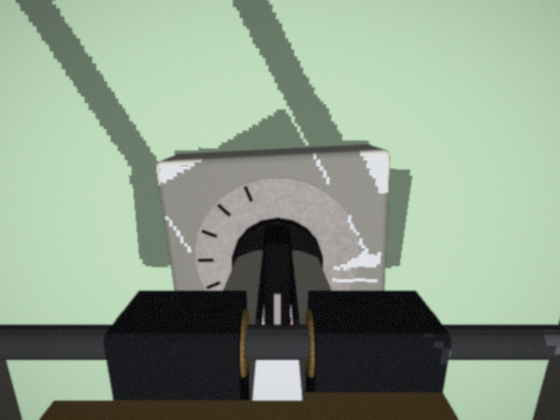

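Call:
jog_arm(motion=[0,0,0,0,0,0,-0.03,0,0,0,0,0,0,-0.05,0,0,0,0,0,0,-0.05])

```text
t: 39.1
tool_pos: [0.4274, 0.3193, 0.0572]
orientation: [0.162, -3.131, 0.004]
force: [2.3, -1.1, 0.6]
opening: 0.0131
```

Run:
```python
from h import *
s=read_state();print(s["force"],s["opening"],s["wrist_torque"],s["q"]);gox([.4313,.3216,.057],95)
```

```text
[ 2.2571 -1.0957  0.5658] 0.013050581132545362 [-0.233  -0.4437 -0.3209] [ 0.5449  0.0986  1.8286  0.001   1.2209 -1.1294]
at [0.4274 0.3193 0.0572] yaw 95.91049831496781 shift [-0.0082  0.0037  0.0003] turn [-0.0013 -0.004   0.0101]
```

Call:
jog_arm(motion=[0,0,0,0,0,0,-0.02,0,0,0,0,0,0,-0.02])

```text
t: 39.3
tool_pos: [0.4272, 0.3193, 0.0571]
orientation: [0.211, -3.128, 0.003]
force: [0.0, -0.8, 1.1]
opening: 0.0132
```

Run:
```python
from h import *
s=read_state();print(s["force"],s["opening"],s["wrist_torque"]);gox([.4313,.3216,.057],95)
```

```text
[ 0.0413 -0.838   1.1263] 0.01319912795043226 [-0.1503 -0.2038 -0.4055]
at [0.4272 0.3193 0.0571] yaw 97.710534489289 shift [-0.0087  0.0035  0.0002] turn [-0.0012 -0.0043  0.0301]
```

Call:
jog_arm(motion=[0.4,0,0,0,0,0,0,0.4,0,0,0,0,0,0,0.4,0,0,0,0,0,0,0.4,0,0,0,0,0,0,0.4,0,0,-0.06,0,0,0,0.4,0,0,-0.14,0,0,0,0.4,0,0,-0.24,0,0,0,0.4,0,0,-0.24,0,0,0])

```text
t: 40.1
tool_pos: [0.4318, 0.322, 0.1856]
orientation: [-0.211, 3.13, 0.006]
force: [-0.0, 0.4, 0.8]
opening: 0.0369
```

Run:
```python
from h import *
s=read_state();print(s["t"],s["force"],s["opening"],s["tool_pos"])
c=wrist("w27");t=cv2.imread("pics/w27.png");crop(t,180,80,200,200,4,"x");cv2.imwrite("pics/w27c.png",cv2.resize(cv2.imread("pics/x.png"),(600,600)))
grab("top","top10");t=cv2.imread("pics/top10.png");crop(t,105,185,100,120,5,"t10")
```

```text
40.1 [-0.0028  0.3627  0.816 ] 0.036876485047017134 [0.4318 0.322  0.1856]
```

View pics/w27c.png

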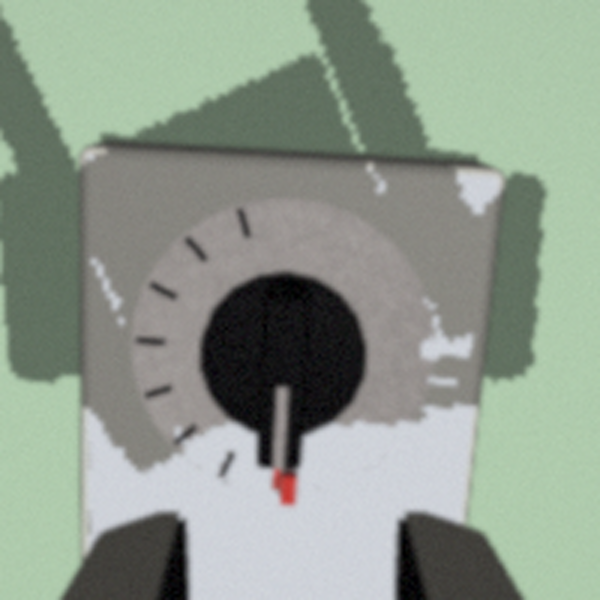

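Run:
```python
from h import *
c=load("w27")
w=toplane(c,uncrop([(284.5,388),(279.5,468)],180,80,3),.082);u=w[1]-w[0];print(np.degrees(np.arctan2(u[1],u[0])),w[1]-.025*u/np.linalg.norm(u))
e=toplane(c,uncrop([(88,148),(503,167),(80,420),(470,440)],180,80,3),.04);print(e)
u=e[1]-e[0];print("rear edge yaw",np.degrees(np.arctan2(-u[0],u[1])))
r=toplane(c,uncrop([(288,488),(283,352)],180,80,3),.045);print(r,np.degrees(np.arctan2(*(r[0]-r[1])[[1,0]])))
```

```text
4.147494707095782 [0.4291 0.3209 0.082 ]
[[0.3764 0.2545 0.04  ]
 [0.3652 0.3784 0.04  ]
 [0.4619 0.2585 0.04  ]
 [0.4518 0.3845 0.04  ]]
rear edge yaw 5.138771169182809
[[0.4743 0.3279 0.045 ]
 [0.4295 0.3203 0.045 ]] 9.605053326436767
```

View pics/t10.png

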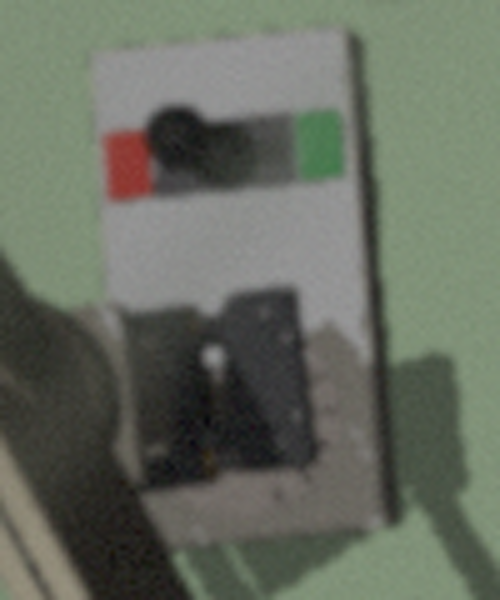

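Run:
```python
from h import *
c=load("w1");print(toplane(c,uncrop([(323,553)],430,40,3),.125), toplane(c,uncrop([(188,497)],430,40,3),.045),toplane(c,uncrop([(79,510),(295,478)],430,40,3),.041))
c=grab("top");print(toplane(c,uncrop([(176,135)],105,185,5),.125))
gox([.50,.329,.2],94.5);gox([.5576,.329,.22],94.5)
```

```text
[[0.5597 0.3313 0.125 ]] [[0.5595 0.3296 0.045 ]] [[0.5637 0.2832 0.041 ]
 [0.555  0.3794 0.041 ]]
[[0.5601 0.329  0.125 ]]
at [0.428  0.3196 0.177 ] yaw 97.71126407683788 shift [-0.1449 -0.0008 -0.0468] turn [-0.0011 -0.004   0.0357]
at [0.428  0.3196 0.177 ] yaw 97.71126407683788 shift [-0.2588 -0.0164 -0.0875] turn [-0.0011 -0.004   0.0357]
```

Run:
```python
from h import *
gox([.559,.3305,.20],94.7)
```

```text
at [0.428  0.3196 0.177 ] yaw 97.71126407683788 shift [-0.2622 -0.0137 -0.0475] turn [-0.0011 -0.004   0.0335]
```

Call:
jog_arm(motion=[0.68,0,0,-0.06,0,-0.004,0.03,0.68,-0.1,-0.005,-0.06,-0.001,-0.004,0.033,0.68,-0.2,-0.01,-0.05,-0.001,-0.004,0.033,0.68,-0.262,-0.014,-0.048,-0.001,-0.004,0.033,0.68,-0.262,-0.014,-0.048,-0.001,-0.004,0.033,0.68,-0.262,-0.014,-0.048,-0.001,-0.004,0.033,0.68,-0.262,-0.014,-0.048,-0.001,-0.004,0.033])

```text
t: 40.95
tool_pos: [0.5575, 0.3302, 0.1988]
orientation: [0.131, -3.136, 0.002]
force: [-0.4, 0.1, 1.1]
opening: 0.0631
```

Run:
```python
from h import *
c=wrist("w28");T=toolT()
gox([.559,.3305,.095],94.7);print(read_state()["opening"])
print(proj(c,[[.5595,.3305,.125]]))
```

```text
at [0.5576 0.3304 0.1996] yaw 94.7797456249962 shift [-0.003  -0.      0.2092] turn [-0.0003 -0.0008  0.0009]
0.06292877593947321
[[275.9833 225.3064]]
```

View pics/w28.png

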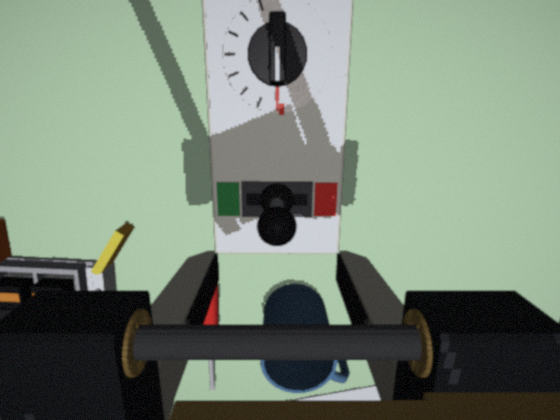

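Call:
jog_arm(motion=[0.68,-0.003,0,0.06,0,-0.001,0.001,0.68,-0.003,0,0.12,0,-0.001,0.001,0.68,-0.003,0,0.17,0,-0.001,0.001,0.68,-0.003,0,0.208,0,-0.001,0.001,0.68,-0.003,0,0.208,0,-0.001,0.001,0.68,-0.003,0,0.208,0,-0.001,0.001])

```text
t: 41.6
tool_pos: [0.5584, 0.3307, 0.0963]
orientation: [-0.129, 3.139, -0.001]
force: [1.3, -0.7, 0.3]
opening: 0.0631
```

Run:
```python
from h import *
s=read_state();print(s["force"],s["opening"],s["tool_pos"])
gox([.559,.3305,.095],94.7)
```

```text
[ 1.3015 -0.6967  0.252 ] 0.0630822810177188 [0.5584 0.3307 0.0963]
at [0.5584 0.3307 0.0963] yaw 94.72493512699664 shift [-0.0012 -0.0006  0.0026] turn [-0.0002  0.0002  0.0003]
```

Call:
jog_arm(motion=[0.68,0,-0.02,0,0,0,0,0.68,0,-0.04,0,0,0,0,0.68,0,-0.055,0,0,0,0,0.68,0,-0.07,0,0,0,0,0.68,0,-0.085,0,0,0,0,0.68,0,-0.098,0,0,0,0,0.68,0,-0.098,0,0,0,0,0.68,0,-0.098,0,0,0,0])

```text
t: 42.4
tool_pos: [0.5624, 0.2821, 0.0965]
orientation: [-0.129, 3.139, 0.0]
force: [-0.3, 4.9, 0.6]
opening: 0.0635
```

Run:
```python
from h import *
s=read_state();print(s["t"],s["force"],s["opening"],s["tool_pos"])
c=wrist("w29");grab("scene","s29");t=cv2.imread("pics/s29.png");crop(t,330,110,110,110,5,"s29c")
```

```text
42.4 [-0.3136  4.8953  0.6289] 0.06348411226099822 [0.5624 0.2821 0.0965]
```

View pics/w29.png

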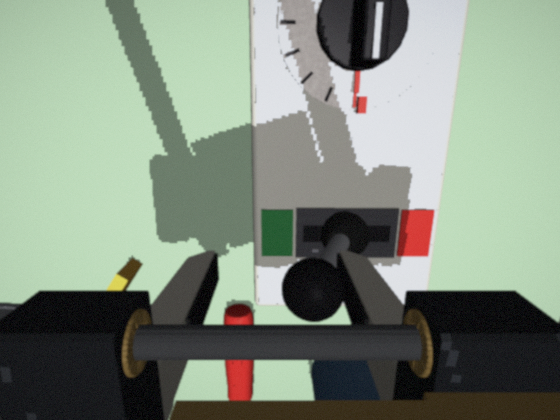

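View pics/s29c.png

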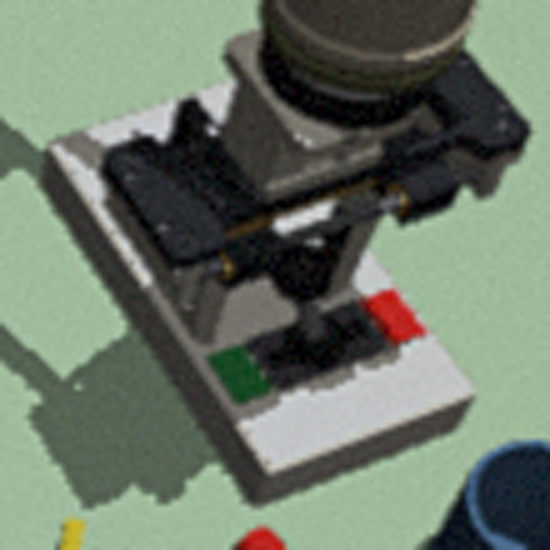

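Run:
```python
from h import *
c=load("w29");b=toplane(c,[(313,289)],.118)[0];g=toplane(c,[(277,232),(416,232),(345,233)],.042);print(b,g)
v=np.array([-np.sin(np.radians(4.7)),np.cos(np.radians(4.7))]);o=np.array([.5595,.3305]);print((b[:2]-o)@v,(g[:,:2]-o)@v)
```

```text
[0.5632 0.3004 0.118 ] [[0.563  0.2831 0.042 ]
 [0.555  0.3791 0.042 ]
 [0.5598 0.3302 0.042 ]]
-0.030276475891543156 [-0.0475  0.0488 -0.0004]
```

Call:
jog_arm(motion=[0.68,0,-0.004,0,0,0,0,0.68,0,-0.004,0,0,0,0,0.68,0,-0.004,0,0,0,0,0.68,0,-0.004,0,0,0,0,0.68,0,-0.004,0,0,0,0,0.68,0,-0.004,0,0,0,0,0.68,0,-0.004,0,0,0,0,0.68,0,-0.004,0,0,0,0])

```text
t: 43.3
tool_pos: [0.5625, 0.2807, 0.0964]
orientation: [-0.131, 3.138, 0.0]
force: [0.5, 5.3, -0.6]
opening: 0.0636
```

Call:
jog_arm(motion=[0.68,0,-0.001,0,0,0,0,0.68,0,-0.001,0,0,0,0,0.68,0,-0.001,0,0,0,0,0.68,0,-0.001,0,0,0,0,0.68,0,-0.001,0,0,0,0,0.68,0,-0.001,0,0,0,0,0.68,0,-0.001,0,0,0,0,0.68,0,-0.001,0,0,0,0])

```text
t: 44.1
tool_pos: [0.5624, 0.2807, 0.0963]
orientation: [-0.131, 3.138, 0.001]
force: [0.4, 5.0, -0.5]
opening: 0.0632
```

Call:
jog_arm(motion=[0.68,0,-0.001,0,0,0,0,0.68,0,-0.001,0,0,0,0,0.68,0,-0.001,0,0,0,0,0.68,0,-0.001,0,0,0,0,0.68,0,-0.001,0,0,0,0,0.68,0,-0.001,0,0,0,0,0.68,0,-0.001,0,0,0,0,0.68,0,-0.001,0,0,0,0])

```text
t: 44.9
tool_pos: [0.5625, 0.2806, 0.0963]
orientation: [-0.132, 3.138, 0.002]
force: [0.4, 4.7, -0.6]
opening: 0.0635
```

Call:
jog_arm(motion=[0.68,0,-0.001,0,0,0,0,0.68,0,-0.001,0,0,0,0,0.68,0,-0.001,0,0,0,0,0.68,0,-0.001,0,0,0,0,0.68,0,-0.001,0,0,0,0,0.68,0,-0.001,0,0,0,0,0.68,0,-0.001,0,0,0,0,0.68,0,-0.001,0,0,0,0])

```text
t: 45.7
tool_pos: [0.5625, 0.2806, 0.0963]
orientation: [-0.132, 3.138, 0.002]
force: [1.2, 4.6, -0.7]
opening: 0.0632
```

Call:
jog_arm(motion=[0.68,0,-0.001,0,0,0,0,0.68,0,-0.001,0,0,0,0,0.68,0,-0.001,0,0,0,0,0.68,0,-0.001,0,0,0,0,0.68,0,-0.001,0,0,0,0,0.68,0,-0.001,0,0,0,0])

```text
t: 46.3
tool_pos: [0.5625, 0.2806, 0.0963]
orientation: [-0.133, 3.138, 0.003]
force: [1.3, 5.0, 0.4]
opening: 0.0633
```

Call:
jog_arm(motion=[0.68,0,0.016,0,0,0,0,0.68,0,0.032,0,0,0,0,0.68,0,0.048,0,0,0,0,0.68,0,0.064,0,0,0,0,0.68,0,0.08,0,0,0,0,0.68,0,0.1,0,0,0,0,0.68,0,0.1,0,0,0,0,0.68,0,0.1,0,0,0,0])

```text
t: 47.1
tool_pos: [0.5581, 0.3306, 0.0962]
orientation: [-0.134, 3.138, 0.003]
force: [-1.1, 0.8, -0.1]
opening: 0.0631
```

Call:
jog_arm(motion=[0.68,0,0,-0.05,0,0,0,0.68,0,0,-0.12,0,0,0,0.68,0,0,-0.2,0,0,0,0.68,0.1,0,-0.3,0,0,0,0.68,0.2,0,-0.3,0,0,0,0.68,0.2,0,-0.3,0,0,0,0.68,0.2,0,-0.3,0,0,0])

```text
t: 47.8
tool_pos: [0.4574, 0.3219, 0.2478]
orientation: [-0.136, 3.136, 0.004]
force: [0.6, 0.7, 0.0]
opening: 0.0634
```

Run:
```python
from h import *
s=read_state();print(s["t"],s["force"],s["opening"],s["tool_pos"])
c=wrist("w30");grab("scene","s30");grab("top","top30")
```

```text
47.8 [0.6378 0.712  0.0444] 0.06339412751153845 [0.4574 0.3219 0.2478]
```

View pics/w30.png

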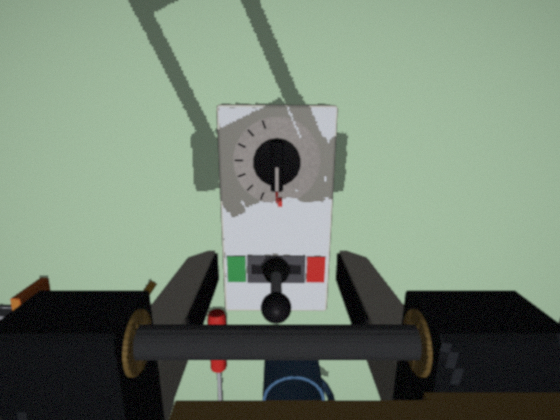

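View pics/s30.png

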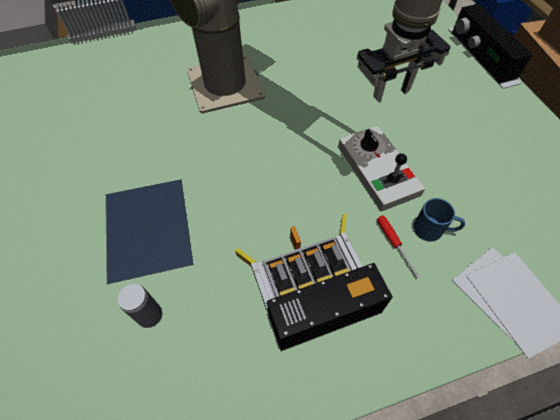

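View pics/top30.png

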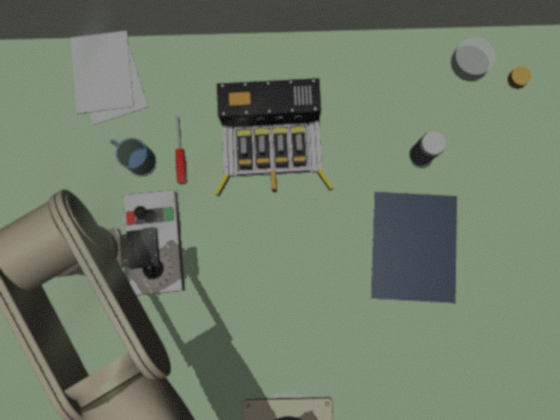

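Run:
```python
from h import *
print(close_job())
```

```text
the job is handed in; nothing more can be done
None
```

The job is done and handed in at about 48 s.

- **Modules:** all four stand upright in their own slots, brass plug ends towards the tester. After docking I found the module in the +69 mm slot shifted back against its rear wall, though still seated. I gripped its fin lightly and slid it forward in line with the others; the next close-up showed all four level and seated.
- **Tray:** I slid it into the dock until it stopped, with 19 N of resistance at the end. The last close-up showed its rear edge flush with the rail ends.
- **Knob:** I turned it back until it met the zero stop, where torque rose to 0.3–0.4 N m against 0.04 N m of friction. The white line then read about 4.1° against a console direction of 4.2 to 5.2°, so zero within measuring error. The red stop mark sat a few degrees off that line, at about 6° in one picture and 9.6° in another. I trusted the torque and the console edge over it.
- **Stick:** I held it towards green at about 0.37 rad for a little over four seconds, with the ball about 17 mm from the mark. I then let it follow the finger back. The last pictures show it centred and the robot clear of everything.
- **Bystanders:** I did not touch the mug, screwdriver or can, and they look unmoved in the last pictures.

The top and wrist cameras disagreed by up to about 3 mm in y. I relied on the wrist view for grasps and placements, and on the top view to line the tray up with the dock.

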